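# Hang an S-hook in its rail gap and a screw bin on it

## Robot

A 7-joint arm with a two-finger parallel gripper is mounted at the origin on the work surface. World frame = base frame: x ahead of the robot, y to its left, z up, the work surface at z = 0. Lengths are in m, angles in degrees, forces in N, time in s.
With the tool pointing down it reaches from about 0.35 to 0.9 m from the base axis. Payload 19.9 kg.
Tool frame: the origin (TCP) lies between the finger pads; the fingertips stand 8 mm ahead of it and the grasp point (between the pads) lies 11 mm behind it; x points along the fingers, y is the direction in which the jaws open and shut, and the axes are right-handed (so a half turn about x gives the same grasp; the last joint's range is limited). The gripper opens to 85 mm and grips with 20 to 120 N. Pads are 22 mm wide; open, the fingers measure 114 mm over their backs; the gripper's body (76 mm by 85 mm) begins 54 mm behind the grasp point. The pads swing forward as they close: fully open they stand 13 mm farther back than shut.
Start: joints at [-65.69, 23.915, -0.59, 92.452, 0.269, 63.638, -3.037], TCP at [0.281, 0.558, 0.239] pointing down, gripper open.
Joint ranges: [-161.28, 161.28], [-22.2, 115.67], [-73.04, 71.86], [3.21, 147.25], [-68.34, 248.33], [10.77, 114.83], [-161.83, 161.83]. Speed limits (degrees/s): [108.29, 108.29, 136.94, 136.94, 172.46, 172.46, 172.46].

## Interface

Orientations are given as [roll, pitch, yaw] about the fixed x, y, z axes, in that order (R = Rz(yaw) Ry(pitch) Rx(roll)).
In Python, from plant import env gives the robot as it stands.
- The arm moves only by the tool drive_tool, never from a script. Its argument "steps" is a list of rows, each a list of 3 entries, a list of its own where there are three numbers: the shift along the tool's x, y, z in m, then the turn, a rotation vector about the tool's x, y, z in rad, then the opening, from 0 (shut) to 1 (fully open). In form: [[[dx, dy, dz], [ax, ay, az], fingers], ...]. A call has 1 to 20 rows; each row is the pose to reach, as a shift and turn from the pose commanded when the call began, along the tool's axes at that moment; what a row does not reach only later rows make up. A row lasts 1/10 s, in which the tool goes at most 50 mm and 8.59 degrees, less where a joint would pass 70% of its speed; a pose out of reach is approached as far as the arm can. A call with a gripper value outside its range is refused whole. The fingers move at their own pace and stop on an object; "grip_force" is the grip in N (left out, the last holds). Time passes only in rows, so rows that repeat a pose let the fingers close. It gives the time, the measured TCP pose, the force and the opening at its end, in the units of the state.
- env.get_state(): the state, without advancing time (a new reading comes with each control period).
- env.snapshot(name): name is "scene" or "side" or "wrist"; returns a dict with "color" (384x512x3 uint8, red, green, blue), "range_z" (384x512 float32, m along the optical axis (not along the pixel's ray), 0 where there is no reading), "fx", "fy", "cx", "cy" (pixels), "extrinsics" (4x4, takes a point from world to camera coordinates); the wrist camera has in their place "T_tool_cam" (4x4, takes a point from camera to tool coordinates, whose origin is the TCP and whose axes are the tool frame's). Camera axes: x right, y down, z forward; pixel columns grow to the right and rows downward; lengths in m; the calibration is good to about 2 mm. A picture is of the moment at which its call begins: read the wrist's pose just before it.
- env.job_done(): hands the job in, once; it reports no verdict.
Trained networks look in a picture, given as the dict that the camera call returned (one of the last four; its "shot" number tells which), for a name from the list of things; names that differ only in an ending like _2 or _b are one class to them, and where a whole thing is asked for, a point or a joint stands for the part that bears it (a point fixed in the world has none). Each returns a list of dicts, best first, with "conf" (0 to 1); they miss things now and then, are a little off and sometimes report something else, mostly with a low value. They report only what shows in the picture. A call takes as long as a camera call.
- env.spot_in(picture, target): "position" ([column, row] in pixels, amid what is visible of it).
- env.cut_out(picture, target): "pixels" (384x512 bool, what is visible of it) and "position" ([column, row] in pixels, amid what is visible of it).
- env.pinpoint(picture, target): "position" ([column, row] in pixels: a listed point, or the origin of a listed thing).
The state is a dict: "time": time; "joints": joint angles; "qvel": joint speeds; "effort": joint torques, N m; "position": TCP position; "orientation": TCP orientation; "force": force on the tool from outside, world axes, zero at the start; "ft_torque": the same for the moment, N m; "width": opening from 0.0 (shut) to 1.0 (fully open).
Only numpy, scipy, OpenCV 4.12 (cv2) and the standard library are available. Lean on these libraries where they do the work, as an engineer would, in place of code of your own. Each camera call takes 0.05 s, during which the arm holds its last target.

## Task

Take the steel S-hook out of its slotted block and hang it on the bench rail in the narrow gap between the two spacer sleeves, so that it drops right down onto the bare bar, and let go of it. Then lift the screw bin by its handle and hang its wire bail in the hook's lower curl, so that the bin hangs free and still. Do it gently, never pressing or pulling hard on rail, hook or bin, and leave the other things on the bench where they are.

Things in the scene. Friction and masses are not known exactly. Their poses are not given: they have to be found in the camera images.
- rail_mid (a point): Middle of the rail, on the bar's axis, 230 mm above the bench. The rail is a fixed level steel bar, 8 mm in diameter, along this point's y (z up), a post 170 mm to either side; the robot is on its -x side. Two fixed plastic sleeves on it, 18 mm in diameter, 85 mm long each, leave a gap 10.4 mm wide for the hook; its centre lies anywhere within 40 mm of this point along y.
- stand: The fixed rail with posts and sleeves; origin on the bench below rail_mid, same axes. Where the gap lies is NOT measured: see it, or feel it. A hook slid along the sleeves under a light push (about 4 N) drops 5 mm when over the gap. In the gap hook_curl hangs 7 mm below the bar's axis, on a sleeve only 2 mm. More than 25 N between hook and rail or sleeves is too hard.
- hook_curl (a point): Centre of the S-hook's upper curl: a half circle of 6 mm wire, 22 mm wide inside, 34 outside, top 17 mm above this point, open below. z up, x across the hook. Its +x leg ends 7 mm below this point; the rail comes in there, from +x, then up into the curl. Pinch it from above across its 34 mm (fingers at +x and -x), tips about 8 mm below this point, to keep the mouth clear.
- hook_seat (a point): Where the axis of a 6 mm bar rests in the hook's lower curl, 80 mm below hook_curl; same axes. The curl is 22 mm wide inside, closed below, open above at its -x side, where its free end stands at x = -14 mm, top 13 mm above this point. A bar along y comes in from -x, about 23 mm above this point while passing over the free end, then slants down to it.
- hook: The S-hook: steel, 106 mm tall, 34 mm wide, 0.06 kg; origin at its bottom, 89 mm below hook_curl; same axes. From the upper curl the -x leg runs down 36 mm, then slants to x = +14 mm at 70 mm below hook_curl. Starts upright in a slot 30 mm deep in a black block 66 x 46 x 42 mm; hook_curl is then 101 mm above the bench. Turned 0.4 rad at most.
- bin_bar (a point): Middle of the level top bar of the bin's rigid wire bail: 6 mm in diameter, 59 mm clear between the bail's legs, along the bin's y; 85 mm above the bin's underside, 45 mm above its rim. z up. More than 20 N between bin and hook is too hard.
- bin_grip (a point): Point to grip on the bin's handle: a bar 12 mm wide (y), 14 mm high, running from the bin's front wall to its -x side. The point is 77 mm to the -x side of bin_bar, 52 mm below it, 33 mm above the underside; 22 mm of handle lie beyond it, 45 mm between it and the front wall. Same axes as bin_bar.
- bin: The screw bin: open white plastic box 80 (x) x 70 (y) x 40 mm, about 0.14 kg (25 percent either way), standing on the bench, turned 0.3 rad at most; origin at the centre of its underside, 8 mm to the +x side of bin_bar; same axes. Hung, it is level within about 0.15 rad.
- phone_tray: White shallow tray 170 x 100 x 12 mm holding an opened handset, in the middle of the bench; not to be disturbed. Origin at its underside.
- driver: Screwdriver 160 mm long lying on the bench; not to be disturbed. Origin at its underside.
- spool: Bare metal reel 60 mm across, 30 mm high; not to be disturbed. Origin at its underside.
- flux_jar: Small jar 48 mm across, 50 mm high; not to be disturbed. Origin at its underside.
- cleaner: Bottle 52 mm across, 120 mm high; not to be disturbed. Origin at its underside.
- tweezers: Steel tweezers 120 mm long lying on the bench; not to be disturbed. Origin at its underside.
- mouse: Round black mouse 64 mm across, 32 mm high; not to be disturbed. Origin at its underside.

How it is judged:
By the outcome, as a careful person would: the job done as asked, in the order asked, and still so for the second after the job is handed in, with the robot touching nothing.
It also fails if it takes over 72 s, if anything falls off the work surface, if the arm or the gripper's body presses on something with over 40 N, if the wrist force passes 120 N, or if a joint passes its speed limit or range.

## Working session

There is one attempt and no reset: what is moved stays moved. The work goes in short steps, Python scripts to look and compute and a tool call to move; the robot and the scene stay as the last step left them, time stands still between calls to the robot, and variables do not carry over. Pictures are saved under pics/ and viewed, and the job is handed in when it is done.

Besides the shell and the picture viewer there is one more tool, called after "Request:" as a command line: name --argument value ..., lists and objects as JSON in quotes. drive_tool: Moves the arm, as the interface text tells. Its arguments: {"type":"object","properties":{"steps":{"type":"array","items":{"type":"array"}},"grip_force":{"type":"number"}},"required":["steps"]}

```bash
ls; mkdir -p pics; cat > h.py <<'E'
from plant import env
import numpy as np, cv2
from scipy.spatial.transform import Rotation as R
def save(p,name,scale=1.5):
    im=cv2.cvtColor(p["color"],cv2.COLOR_RGB2BGR); cv2.imwrite("pics/"+name,cv2.resize(im,None,fx=scale,fy=scale))
def Twc(p,st=None):
    if "extrinsics" in p: return np.linalg.inv(np.array(p["extrinsics"]))
    T=np.eye(4); T[:3,:3]=R.from_euler("xyz",st["orientation"],degrees=True).as_matrix(); T[:3,3]=st["position"]
    return T@np.array(p["T_tool_cam"])
def world(p,uv,z,st=None):
    c=np.array([(uv[0]-p["cx"])/p["fx"]*z,(uv[1]-p["cy"])/p["fy"]*z,z,1]); return (Twc(p,st)@c)[:3]
def ray(p,uv,st=None):
    T=Twc(p,st); d=T[:3,:3]@np.array([(uv[0]-p["cx"])/p["fx"],(uv[1]-p["cy"])/p["fy"],1]); return T[:3,3],d
def atz(p,uv,h,st=None):
    o,d=ray(p,uv,st); return o+d*(h-o[2])/d[2]
def tri(rays):
    A=np.zeros((3,3));b=np.zeros(3)
    for o,d in rays:
        d=d/np.linalg.norm(d);M=np.eye(3)-np.outer(d,d);A+=M;b+=M@o
    return np.linalg.solve(A,b)
def cloud(p,mask=None,st=None):
    z=p["range_z"]; v,u=np.nonzero((z>0)&(mask if mask is not None else True)); z=z[v,u]
    c=np.stack([(u-p["cx"])/p["fx"]*z,(v-p["cy"])/p["fy"]*z,z,np.ones_like(z)]); return (Twc(p,st)@c)[:3].T
E
python3 - <<'E'
from h import *
s=env.get_state();print(s)
sc=env.snapshot("scene");sd=env.snapshot("side")
save(sc,"sc0.png");save(sd,"sd0.png")
for n,p in(("sc",sc),("sd",sd)):
    print(n,p["fx"],Twc(p)[:3,3].round(3),Twc(p)[:3,2].round(2))
    for t in ["rail_mid","hook_curl","hook_seat","hook","bin_bar","bin_grip","bin","stand"]:
        r=env.pinpoint(p,t)
        for q in r[:2]:
            u,v=np.round(q["position"]).astype(int); z=p["range_z"][v,u] if 0<=v<384 and 0<=u<512 else 0
            print(t,np.round(q["position"],1),round(q["conf"],2), world(p,q["position"],z).round(3))
E
```

```text
pics
{'time': 0.0, 'joints': array([-65.69155757,  23.9476757 ,  -0.58900812,  92.48478301,
         0.26838874,  63.63745513,  -3.03487994]), 'qvel': array([ 0.09585388, -0.03545524,  0.01434869, -0.06545755,  0.08493909,
        0.02253364,  0.04250723]), 'effort': array([ 8.05642831e-04, -8.64455366e+01,  6.79293238e-01, -4.34898055e+01,
        1.92513230e-02,  7.53405708e-03,  1.33010769e-05]), 'position': array([0.28055946, 0.55812305, 0.23866976]), 'orientation': array([ -85.91380524,   89.93144565, -112.5993548 ]), 'force': array([-0.28207025, -0.13533009, -0.03097673]), 'ft_torque': array([ 0.0169992 ,  0.02528362, -0.02735235]), 'width': 1.00053474131293}
sc 369.2850604619466 [1.174 0.686 0.847] [-0.53 -0.61 -0.59]
rail_mid [226.6 198.6] 0.59 [0.694 0.032 0.236]
hook_curl [318.8 246.6] 0.52 [0.444 0.181 0.001]
hook_seat [313.8 270.9] 0.46 [0.565 0.26  0.041]
hook_seat [225.5 201.7] 0.17 [0.697 0.031 0.226]
hook [378.4 297.3] 0.66 [0.488 0.428 0.02 ]
hook [312.7 272.6] 0.43 [0.567 0.258 0.034]
bin_bar [225.4 183. ] 0.76 [ 0.449 -0.304  0.001]
bin_bar [377.  295.9] 0.38 [0.487 0.422 0.02 ]
bin_grip [244.4 191.9] 0.88 [ 0.428 -0.209 -0.002]
bin [224.4 200.5] 0.56 [0.7   0.03  0.231]
sd 414.586675835342 [ 0.135 -0.902  1.189] [ 0.29  0.63 -0.73]
rail_mid [295.4 149.9] 0.79 [0.814 0.203 0.039]
hook_curl [228.3 152.1] 0.46 [ 0.572  0.353 -0.001]
hook_seat [230.4 167.8] 0.45 [0.531 0.225 0.034]
bin_bar [272.8 242.9] 0.95 [ 0.503 -0.21   0.091]
bin_grip [245.8 257.2] 0.55 [ 0.416 -0.188  0.035]
bin [276.3 254.5] 0.75 [ 0.502 -0.238  0.063]
```

View pics/sc0.png

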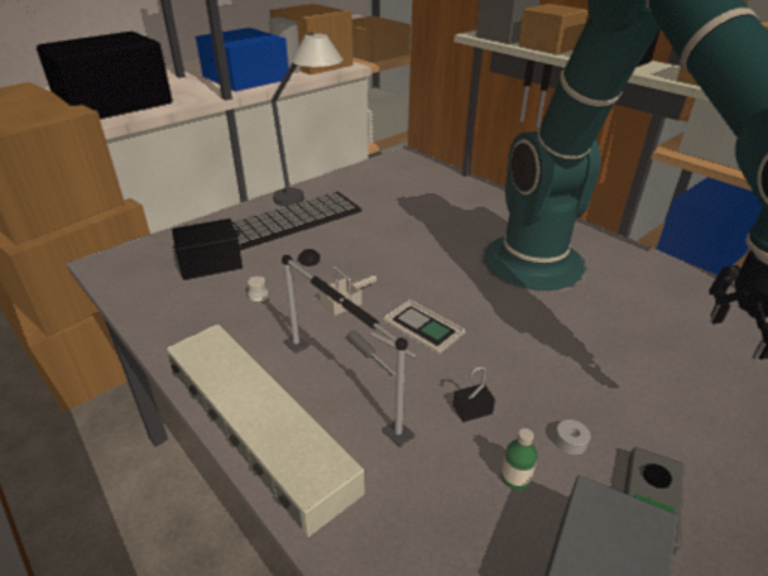

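View pics/sd0.png

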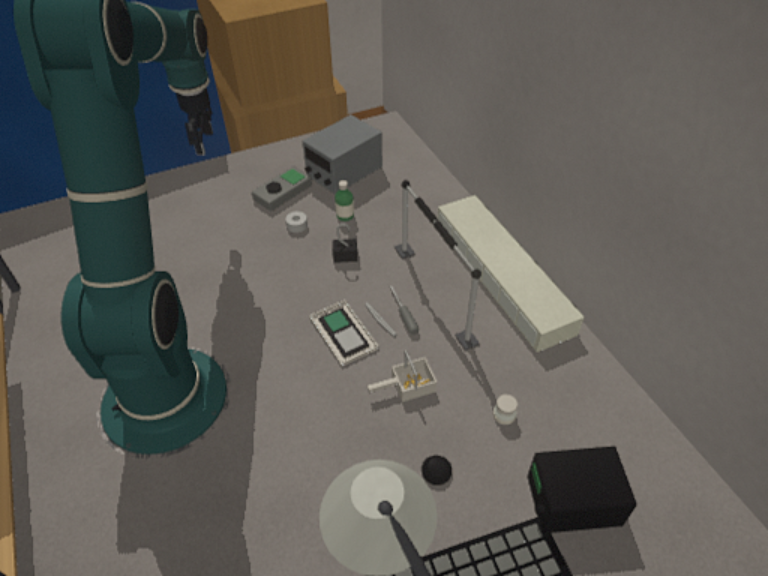

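The scene view shows the rail's post tops at about (192,174) and (267,229), and the hook in its block at (315,260). In the side view the rail runs from (271,123) to (317,182), the bin is at (273,253) and the hook at (229,160).

```bash
python3 - <<'E'
from h import *
sc=env.snapshot("scene");sd=env.snapshot("side")
for a,b in (((192,173.5),(317.5,182.3)),((267.5,229),(271,123)),((226.6,198.6),(295.4,149.9))):
    print(atz(sc,a,.23).round(3),atz(sd,b,.23).round(3),tri([ray(sc,a),ray(sd,b)]).round(3))
print("curl",tri([ray(sc,(318.8,246.6)),ray(sd,(228.3,152.1))]),"seat",tri([ray(sc,(313.8,270.9)),ray(sd,(230.4,167.8))]))
print("bar",tri([ray(sc,(225.4,183)),ray(sd,(272.8,242.9))]),"grip",tri([ray(sc,(244.4,191.9)),ray(sd,(245.8,257.2))]))
for n,p in(("sc",sc),("sd",sd)):
    for t in ["hook","bin","phone_tray","driver","spool","cleaner","tweezers","flux_jar","mouse","stand"]:
        r=env.cut_out(p,t)
        for q in r[:1]:
            c=cloud(p,q["pixels"]); print(n,t,round(q["conf"],2),q["pixels"].sum(),np.median(c,0).round(3),np.percentile(c,2,0).round(3),np.percentile(c,98,0).round(3))
for nm,p,x0,y0,x1,y1 in(("zsc1",sc,280,220,350,300),("zsd1",sd,200,130,260,190),("zsc2",sc,180,160,290,240),("zsd2",sd,230,220,310,280)):
    im=cv2.cvtColor(p["color"][y0:y1,x0:x1],cv2.COLOR_RGB2BGR); cv2.imwrite(f"pics/{nm}.png",cv2.resize(im,(400,int(400*(y1-y0)/(x1-x0))),interpolation=cv2.INTER_CUBIC))
a=[cv2.resize(cv2.imread(f"pics/{n}.png"),(400,300)) for n in("zsc1","zsd1","zsc2","zsd2")]
cv2.imwrite("pics/z.png",np.vstack([np.hstack(a[:2]),np.hstack(a[2:])]))
E
```

```text
[ 0.69  -0.143  0.23 ] [ 0.69  -0.147  0.23 ] [ 0.69  -0.146  0.229]
[0.69  0.193 0.23 ] [0.691 0.19  0.23 ] [0.691 0.192 0.229]
[0.689 0.026 0.23 ] [0.701 0.02  0.23 ] [0.696 0.023 0.23 ]
curl [0.53315573 0.24220037 0.10397871] seat [0.54044567 0.24524217 0.01175256]
bar [ 0.51137614 -0.20725038  0.08078775] grip [ 0.43103087 -0.18506431  0.01634671]
sc hook 0.38 50 [0.528 0.247 0.106] [ 0.426  0.178 -0.002] [0.551 0.254 0.117]
sc bin 0.65 397 [ 0.502 -0.196  0.03 ] [ 0.42 -0.24 -0.  ] [ 0.562 -0.165  0.087]
sc phone_tray 0.58 989 [0.437 0.007 0.009] [ 0.379 -0.082 -0.   ] [0.485 0.086 0.014]
sc driver 0.45 146 [ 0.594 -0.031  0.021] [ 0.582 -0.073  0.01 ] [0.601 0.041 0.027]
sc spool 0.89 425 [0.468 0.422 0.028] [0.433 0.394 0.005] [0.489 0.448 0.032]
sc cleaner 0.58 694 [0.615 0.408 0.071] [0.592 0.381 0.007] [0.627 0.426 0.12 ]
sc tweezers 0.44 92 [ 0.532 -0.009  0.006] [ 0.51  -0.051 -0.001] [0.544 0.063 0.011]
sc flux_jar 0.72 190 [ 0.668 -0.345  0.027] [ 0.639 -0.379 -0.001] [ 0.684 -0.334  0.052]
sc stand 0.67 1440 [0.694 0.071 0.146] [ 0.501 -0.169 -0.001] [0.709 0.212 0.239]
sd bin 0.9 750 [ 0.508 -0.2    0.022] [ 0.418 -0.243 -0.002] [ 0.556 -0.168  0.087]
sd phone_tray 0.57 1044 [ 0.426 -0.007  0.008] [ 0.377 -0.086 -0.002] [0.477 0.082 0.015]
sd driver 0.63 129 [ 0.581 -0.051  0.022] [ 0.571 -0.082  0.004] [ 0.594 -0.007  0.028]
sd spool 0.6 185 [0.455 0.405 0.025] [ 0.427  0.386 -0.003] [0.492 0.453 0.034]
sd cleaner 0.8 253 [0.59  0.381 0.063] [0.571 0.369 0.007] [0.617 0.402 0.119]
sd flux_jar 0.78 210 [ 0.649 -0.37   0.044] [ 0.634 -0.384  0.006] [ 0.67  -0.346  0.054]
sd mouse 0.83 331 [ 0.458 -0.421  0.024] [ 0.434 -0.443  0.001] [ 0.488 -0.39   0.032]
sd stand 0.6 950 [ 0.685 -0.001  0.125] [ 0.669 -0.165 -0.004] [0.814 0.287 0.24 ]
```

View pics/z.png

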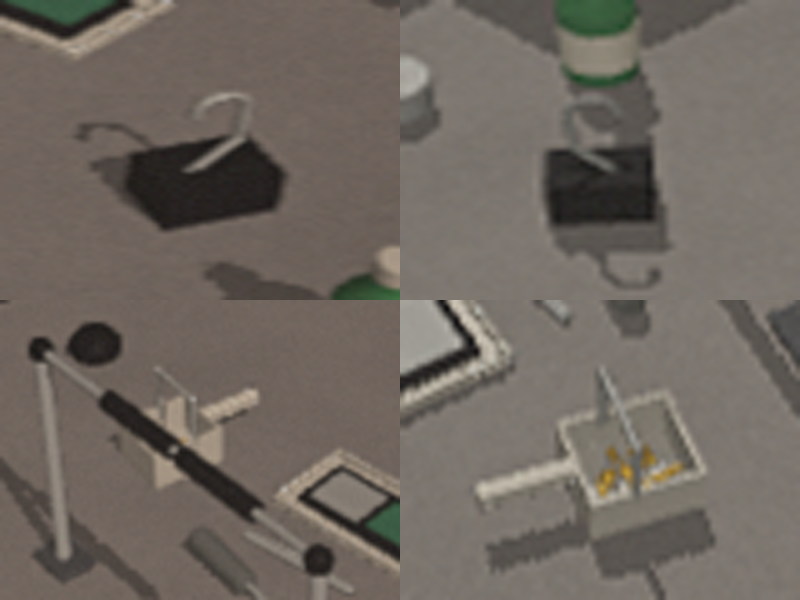

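The gap shows as a bright spot at about (227,199) in the scene view, near y = 0.024. The hook's tall leg and slant show that its +x is roughly world +x. Next I'll work out the wrist geometry.

```bash
cat >> h.py <<'E'
def pose(st=None):
    st=st or env.get_state(); return np.array(st["position"]),R.from_euler("xyz",st["orientation"],degrees=True)
def goal(yaw,tilt=0.):
    # tool x down, tool y = (cos yaw, sin yaw); tilt about tool y (deg): fingers tip dir leans
    y=np.array([np.cos(yaw),np.sin(yaw),0]);x=np.array([0,0,-1.]);z=np.cross(x,y)
    r=R.from_matrix(np.stack([x,y,z],1)); return r*R.from_rotvec([0,np.radians(tilt),0])
def delta(P,Rg,st=None):
    p,r=pose(st); return r.inv().apply(np.array(P)-p).round(4),(r.inv()*Rg).as_rotvec().round(4)
E
python3 - <<'E'
from h import *
p,r=pose();print(r.as_matrix().round(3))
w=env.snapshot("wrist");print(w["T_tool_cam"].round(3),w["fx"])
for y in (0,180,90,-90): print(y,delta([0.535,0.243,0.27],goal(np.radians(y))))
E
```

```text
[[ 0.     0.449  0.893]
 [-0.     0.893 -0.449]
 [-1.    -0.     0.   ]]
[[ 0.    -0.316  0.949 -0.133]
 [ 1.     0.     0.     0.   ]
 [-0.     0.949  0.316 -0.083]
 [ 0.     0.     0.     1.   ]] 332.1983672317382
0 (array([-0.0307, -0.1676,  0.3689]), array([1.105e+00, 1.000e-04, 1.000e-04]))
180 (array([-0.0307, -0.1676,  0.3689]), array([-2.0366e+00, -1.0000e-04,  1.0000e-04]))
90 (array([-0.0307, -0.1676,  0.3689]), array([-4.658e-01, -0.000e+00,  1.000e-04]))
-90 (array([-0.0307, -0.1676,  0.3689]), array([2.6758e+00, 2.0000e-04, 0.0000e+00]))
```

Request:
drive_tool --steps '[[[0.01,-0.168,0.369],[1.1,0,0],1],[[0.01,-0.168,0.369],[1.1,0,0],1],[[0.01,-0.168,0.369],[1.1,0,0],1],[[0.01,-0.168,0.369],[1.1,0,0],1],[[0.01,-0.168,0.369],[1.1,0,0],1],[[0.01,-0.168,0.369],[1.1,0,0],1],[[0.01,-0.168,0.369],[1.1,0,0],1],[[0.01,-0.168,0.369],[1.1,0,0],1],[[0.01,-0.168,0.369],[1.1,0,0],1],[[0.01,-0.168,0.369],[1.1,0,0],1],[[0.01,-0.168,0.369],[1.1,0,0],1],[[0.01,-0.168,0.369],[1.1,0,0],1],[[0.01,-0.168,0.369],[1.1,0,0],1]]'

```text
time: 3.35
position: [0.5343, 0.2437, 0.2294]
orientation: [-167.4, 90.0, 103.0]
force: [0.2, -0.4, 0.0]
width: 0.999
```

```bash
python3 - <<'E'
from h import *
st=env.get_state();print(st["position"],st["joints"].round(1),pose(st)[1].as_matrix().round(3))
w=env.snapshot("wrist");save(w,"w1.png")
np.savez("w1.npz",z=w["range_z"])
for t in ["hook_curl","hook_seat","hook"]:
    for q in env.pinpoint(w,t)[:2]:
        print(t,q["conf"],np.round(q["position"],1),"at.101",atz(w,q["position"],.101,st).round(4))
q=env.cut_out(w,"hook")
if q:
    m=q[0]["pixels"];c=cloud(w,m,st);print(q[0]["conf"],m.sum(),np.percentile(c,[1,50,99],axis=0).round(3))
    t=c[(c[:,2]>.105)&(c[:,2]<.13)];print(len(t),t.mean(0),np.percentile(t,[1,99],axis=0));
    u,s,vt=np.linalg.svd(t[:,:2]-t[:,:2].mean(0));print(np.degrees(np.arctan2(vt[0,1],vt[0,0])),s)
c=cloud(w,None,st);k=(c[:,2]>.035)&(c[:,2]<.05)&(abs(c[:,0]-.535)<.06)&(abs(c[:,1]-.243)<.06)
b=c[k];print("block",len(b),cv2.minAreaRect(b[:,:2].astype(np.float32)*1000))
E
```

```text
[0.53434136 0.24368329 0.22936747] [-42.8  21.4  19.5  99.2  -8.   60.8 -20.2] [[-0.     1.     0.007]
 [ 0.     0.007 -1.   ]
 [-1.    -0.    -0.   ]]
hook_curl 0.88 [256.2 188.6] at.101 [0.5354 0.2444 0.101 ]
hook_seat 0.73 [254.1 163.7] at.101 [0.5335 0.2654 0.101 ]
hook 0.79 [257.8 163.5] at.101 [0.5365 0.2656 0.101 ]
0.96 619 [[0.52  0.233 0.013]
 [0.532 0.248 0.097]
 [0.549 0.255 0.116]]
277 [0.53491467 0.24781799 0.11248796] [[0.52152307 0.24119221 0.10515089]
 [0.54986903 0.25398256 0.1161636 ]]
-21.255432943548634 [0.14052776 0.02590409]
block 2471 ((535.6801147460938, 246.66580200195312), (46.572872161865234, 66.22465515136719), 67.84431457519531)
```

View pics/w1.png

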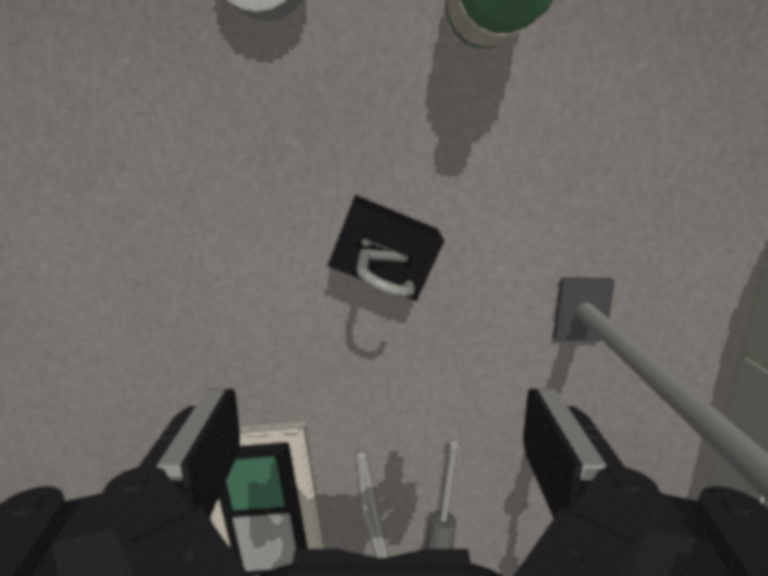

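The wrist view shows the block at (385,250) with the hook's curl running from (362,262) to the mouth end at (410,290). So the hook is turned about -22°, which the block's rectangle confirms, and its mouth faces +x. The curl is at about (0.5355, 0.2455). Next I go down and pinch it.

Request:
drive_tool --steps '[[[0.03,0.001,-0.002],[0.15,0,0],0.65],[[0.06,0.001,-0.002],[0.3,0,0],0.65],[[0.085,0.001,-0.002],[0.391,0,0],0.65],[[0.105,0.001,-0.002],[0.391,0,0],0.65],[[0.12,0.001,-0.002],[0.391,0,0],0.65],[[0.128,0.001,-0.002],[0.391,0,0],0.65],[[0.128,0.001,-0.002],[0.391,0,0],0.65],[[0.128,0.001,-0.002],[0.391,0,0],0.65]]' --grip_force 30

```text
time: 4.4
position: [0.5364, 0.2446, 0.102]
orientation: [136.6, 90.0, 24.5]
force: [0.4, 1.1, 0.8]
width: 0.653
```

```bash
python3 - <<'E'
from h import *
st=env.get_state()
w=env.snapshot("wrist");save(w,"w2.png")
for t in ["hook_curl","hook_seat"]:
    for q in env.pinpoint(w,t)[:2]:
        print(t,q["conf"],np.round(q["position"],1),"at.101",atz(w,q["position"],.101,st).round(4))
E
```

```text
hook_curl 0.91 [253.5 266. ] at.101 [0.5364 0.2479 0.101 ]
hook_seat 0.58 [251.8 207.1] at.101 [0.5465 0.2748 0.101 ]
hook_seat 0.53 [252.6 266.6] at.101 [0.5359 0.2478 0.101 ]
```

View pics/w2.png

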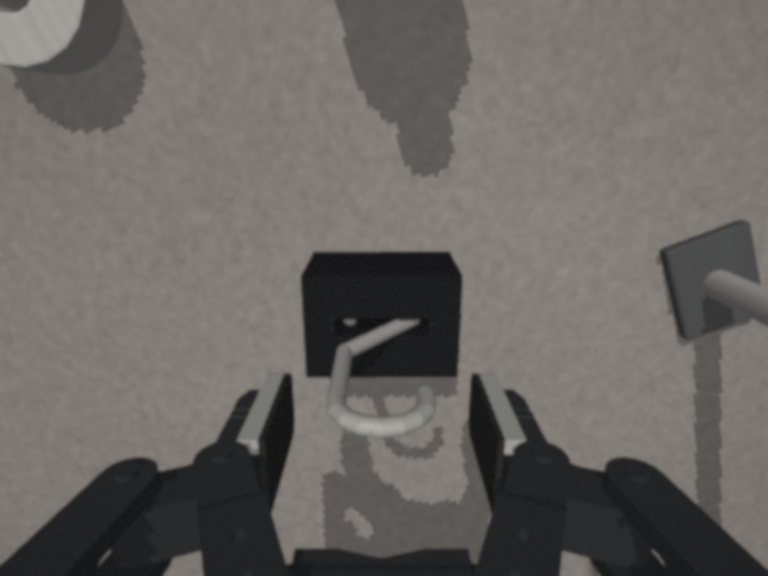

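The jaws straddle the curl: hook centre at column 381, finger middle at 382, aligned with the block. I'll shift 2.5 mm to centre the wire on the pads and close.

Request:
drive_tool --steps '[[[0,0,-0.0025],[0,0,0],0.65],[[0,0,-0.0025],[0,0,0],0.3],[[0,0,-0.0025],[0,0,0],0.3],[[0,0,-0.0025],[0,0,0],0.3],[[0,0,-0.0025],[0,0,0],0.3],[[0,0,-0.0025],[0,0,0],0.3],[[0,0,-0.0025],[0,0,0],0.3],[[0,0,-0.0025],[0,0,0],0.3]]' --grip_force 30

```text
time: 5.35
position: [0.537, 0.247, 0.1015]
orientation: [153.6, 90.0, 41.4]
force: [-0.6, 0.3, 5.9]
width: 0.374
```

```bash
python3 - <<'E'
from h import *
st=env.get_state();print(st["position"],st["orientation"],st["force"],st["width"],st["time"])
w=env.snapshot("wrist");save(w,"w3.png")
for t in ["hook_curl","hook_seat"]:
    for q in env.pinpoint(w,t)[:1]:
        print(t,q["conf"],np.round(q["position"],1),"at.101",atz(w,q["position"],.101,st).round(4))
E
```

```text
[0.53697813 0.24701837 0.10154852] [153.56448408  89.98042372  41.44987519] [-0.62733771  0.28915051  5.90341865] 0.3741977269688975 5.35
hook_curl 0.96 [253.9 271.7] at.101 [0.5362 0.2478 0.101 ]
hook_seat 0.67 [254.8 212.6] at.101 [0.5475 0.2746 0.101 ]
```

View pics/w3.png

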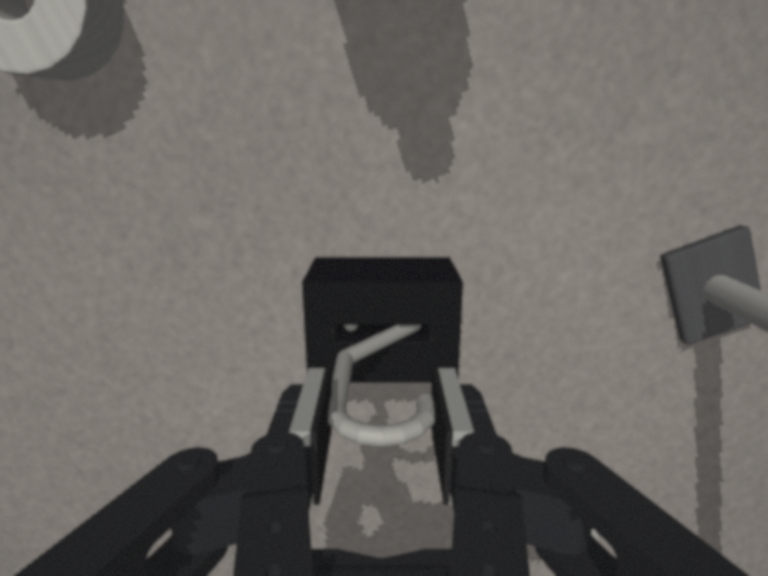

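The pads now close on the curl's legs, at about columns 325–345 and 430–445. I'll settle the grip and lift straight up out of the slot.

Request:
drive_tool --steps '[[[0,0,-0.0025],[0,0,0],0.1],[[0,0,-0.0025],[0,0,0],0.1],[[0,0,-0.0025],[0,0,0],0.1],[[-0.01,0,-0.0025],[0,0,0],0.1],[[-0.02,0,-0.0025],[0,0,0],0.1],[[-0.035,0,-0.0025],[0,0,0],0.1],[[-0.05,0,-0.0025],[0,0,0],0.1],[[-0.065,0,-0.0025],[0,0,0],0.1],[[-0.065,0,-0.0025],[0,0,0],0.1]]' --grip_force 40

```text
time: 6.4
position: [0.5388, 0.2496, 0.169]
orientation: [143.7, 89.8, 31.5]
force: [0.8, 0.2, -0.5]
width: 0.365
```

```bash
python3 - <<'E'
from h import *
st=env.get_state();print(st["position"],st["joints"].round(1),st["force"],st["width"],st["time"])
w=env.snapshot("wrist");save(w,"w4.png")
sd=env.snapshot("side")
im=cv2.cvtColor(sd["color"][100:200,180:340],cv2.COLOR_RGB2BGR);cv2.imwrite("pics/sd4.png",cv2.resize(im,None,fx=5,fy=5,interpolation=cv2.INTER_CUBIC))
p,r=pose(st);y=r.as_matrix()[:,1];print(np.degrees(np.arctan2(y[1],y[0])))
for t in ["hook_curl","hook_seat"]:
    for q in env.pinpoint(w,t)[:1]:
        print(t,q["conf"],np.round(q["position"],1),"z0",np.round(w["range_z"][int(q["position"][1]),int(q["position"][0])],3))
E
```

```text
[0.5388147  0.24964945 0.1690156 ] [-45.6  26.4  23.1 101.6 -12.4  54.3 -39.5] [ 0.77197387  0.19553761 -0.46523593] 0.36454537672604936 6.4
-22.115485189260443
hook_curl 0.6 [254.5 272.3] z0 0.347
hook_seat 0.87 [252.  210.7] z0 0.235
```

View pics/w4.png

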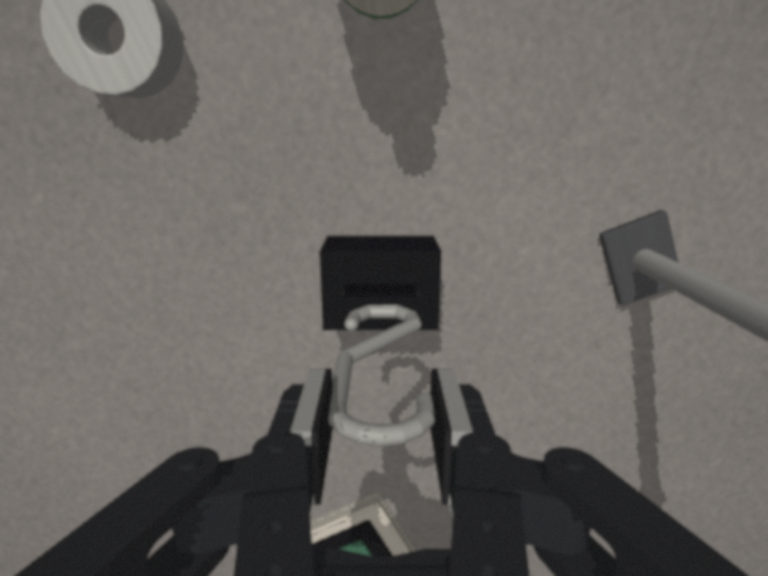

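View pics/sd4.png

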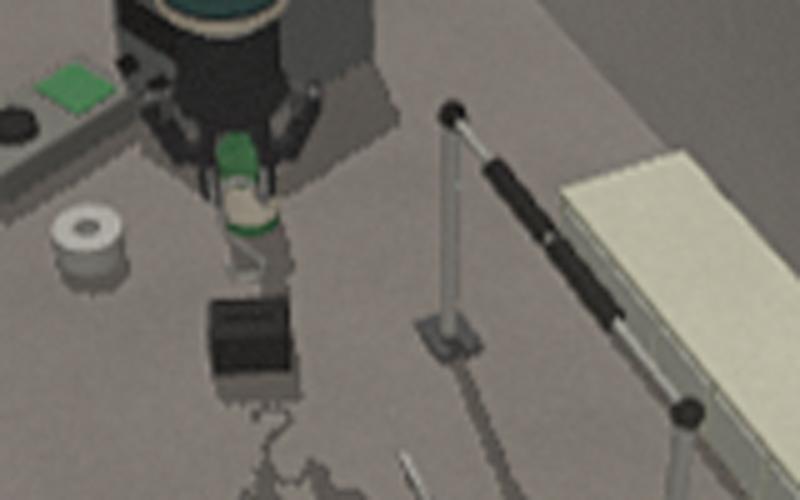

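The hook is held upright and out of the slot, with no slip: hook_curl is at the same pixel as before the lift. In the side crop the gap shows at about (548,238), which is pixel (289.6,147.6). Next I locate the gap in both views.

```bash
python3 - <<'E'
from h import *
sc=env.snapshot("scene");sd=env.snapshot("side")
def zoom(p,x0,y0,x1,y1): 
    return cv2.resize(cv2.cvtColor(p["color"][y0:y1,x0:x1],cv2.COLOR_RGB2BGR),(400,300),interpolation=cv2.INTER_CUBIC)
cv2.imwrite("pics/gap.png",np.hstack([zoom(sc,207,184,247,214),zoom(sd,270,133,310,163)]))
def line(p,a,b):  # brightness along pixel line of rail axis for world y
    ys=np.arange(-.06,.11,.001);E=np.array(p["extrinsics"]);out=[]
    g=cv2.cvtColor(p["color"],cv2.COLOR_RGB2GRAY).astype(np.float32)
    for y in ys:
        best=0
        for dz in (-.004,0,.004,.008):
            c=E@np.array([.690,y,.23+dz,1]);u=p["fx"]*c[0]/c[2]+p["cx"];v=p["fy"]*c[1]/c[2]+p["cy"]
            best=max(best,cv2.getRectSubPix(g,(1,1),(float(u),float(v)))[0,0])
        out.append(best)
    o=np.array(out);k=o.argsort()[-6:];return ys,o
for p in(sc,sd):
    ys,o=line(p,0,0); print([(round(a,3),int(b)) for a,b in zip(ys[60:115],o[60:115])])
print(delta([.640,.024,.258],goal(0)),delta([.640,.024,.258],goal(0)))
E
```

```text
[(np.float64(0.0), 38), (np.float64(0.001), 39), (np.float64(0.002), 39), (np.float64(0.003), 40), (np.float64(0.004), 40), (np.float64(0.005), 37), (np.float64(0.006), 36), (np.float64(0.007), 36), (np.float64(0.008), 40), (np.float64(0.009), 42), (np.float64(0.01), 41), (np.float64(0.011), 37), (np.float64(0.012), 36), (np.float64(0.013), 39), (np.float64(0.014), 40), (np.float64(0.015), 40), (np.float64(0.016), 38), (np.float64(0.017), 39), (np.float64(0.018), 39), (np.float64(0.019), 42), (np.float64(0.02), 42), (np.float64(0.021), 43), (np.float64(0.022), 52), (np.float64(0.023), 61), (np.float64(0.024), 71), (np.float64(0.025), 82), (np.float64(0.026), 93), (np.float64(0.027), 103), (np.float64(0.028), 105), (np.float64(0.029), 111), (np.float64(0.03), 111), (np.float64(0.031), 110), (np.float64(0.032), 107), (np.float64(0.033), 103), (np.float64(0.034), 97), (np.float64(0.035), 92), (np.float64(0.036), 79), (np.float64(0.037), 64), (np.float64(0.038), 59), (np.float64(0.039), 62), (np.float64(0.04), 63), (np.float64(0.041), 61), (np.float64(0.042), 56), (np.float64(0.043), 51)
[... 1092 characters left out ...]
57), (np.float64(0.033), 61), (np.float64(0.034), 63), (np.float64(0.035), 66), (np.float64(0.036), 73), (np.float64(0.037), 79), (np.float64(0.038), 80), (np.float64(0.039), 79), (np.float64(0.04), 84), (np.float64(0.041), 93), (np.float64(0.042), 98), (np.float64(0.043), 97), (np.float64(0.044), 94), (np.float64(0.045), 103), (np.float64(0.046), 105), (np.float64(0.047), 97), (np.float64(0.048), 84), (np.float64(0.049), 73), (np.float64(0.05), 62), (np.float64(0.051), 54), (np.float64(0.052), 46), (np.float64(0.053), 43), (np.float64(0.054), 44)]
(array([-0.0923,  0.1796,  0.17  ]), array([-0.386 ,  0.0009,  0.0008])) (array([-0.0923,  0.1796,  0.17  ]), array([-0.386 ,  0.0009,  0.0008]))
```

View pics/gap.png

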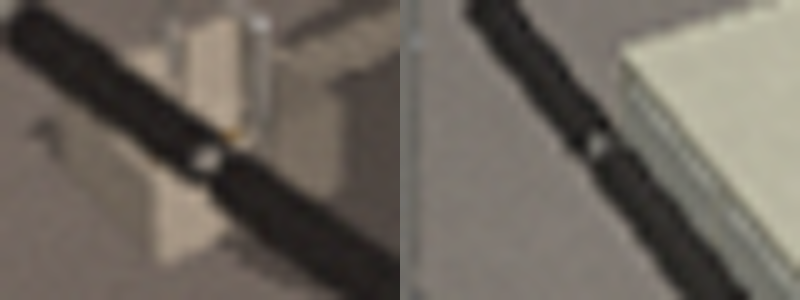

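In the crops the bare bar shows at (207,157) in the scene view and (198,145) in the side view, i.e. pixels (227.7,199.7) and (289.8,147.5).

```bash
python3 - <<'E'
from h import *
sc=env.snapshot("scene");sd=env.snapshot("side")
a,b=(227.7,199.7),(289.8,147.5)
print(atz(sc,a,.231),atz(sd,b,.231),tri([ray(sc,a),ray(sd,b)]))
# gap relative to sleeve outer ends
print(delta([.640,.028,.258],goal(0)))
E
```

```text
[0.69098552 0.03332165 0.231     ] [0.68892521 0.03804059 0.231     ] [0.68997859 0.0355833  0.23214293]
(array([-0.0921,  0.178 ,  0.1663]), array([-0.3861,  0.0007,  0.0005]))
```

Request:
drive_tool --steps '[[[-0.02,0.01,0.01],[-0.04,0,0],0.1],[[-0.04,0.03,0.028],[-0.08,0,0],0.1],[[-0.06,0.06,0.055],[-0.13,0,0],0.1],[[-0.075,0.09,0.083],[-0.2,0,0],0.1],[[-0.091,0.12,0.11],[-0.26,0,0],0.1],[[-0.091,0.145,0.134],[-0.32,0,0],0.1],[[-0.091,0.163,0.15],[-0.386,0,0],0.1],[[-0.091,0.174,0.161],[-0.386,0,0],0.1],[[-0.091,0.174,0.161],[-0.386,0,0],0.1],[[-0.091,0.174,0.161],[-0.386,0,0],0.1]]'

```text
time: 7.8
position: [0.6381, 0.0354, 0.2569]
orientation: [-110.2, 90.0, 159.7]
force: [-0.4, -1.1, -0.4]
width: 0.365
```

```bash
python3 - <<'E'
from h import *
st=env.get_state();print(st["position"],st["joints"].round(1),st["force"],st["width"],st["time"])
p,r=pose(st);print(r.as_matrix().round(4))
w=env.snapshot("wrist");save(w,"w5.png")
for t in ["hook_curl","hook_seat"]:
    for q in env.pinpoint(w,t)[:1]:
        print(t,q["conf"],np.round(q["position"],1))
c=cloud(w,None,st);k=(abs(c[:,0]-.69)<.02)&(c[:,2]>.215)&(c[:,2]<.25)
c=c[k]
for y in np.arange(-.06,.15,.004):
    q=c[abs(c[:,1]-y)<.002]
    if len(q)>3: print(round(y,3),len(q),q[:,2].max().round(4),np.percentile(q[:,0],[2,98]).round(4))
E
```

```text
[0.63812307 0.0354041  0.25694257] [-22.9  25.9  23.4  89.8 -10.9  66.6   2.7] [-0.36563324 -1.0752554  -0.38260058] 0.36544477308822043 7.8
[[-7.0e-04  1.0e+00 -1.1e-03]
 [ 2.0e-04 -1.1e-03 -1.0e+00]
 [-1.0e+00 -7.0e-04 -2.0e-04]]
hook_curl 0.75 [254.  270.9]
hook_seat 0.93 [253.2 210.4]
-0.048 4 0.2338 [0.6958 0.6967]
-0.044 12 0.2349 [0.6952 0.697 ]
-0.04 10 0.2352 [0.6947 0.6968]
0.0 7 0.2344 [0.6951 0.6969]
0.004 68 0.2382 [0.6856 0.6969]
0.008 150 0.2378 [0.6806 0.6963]
0.012 204 0.2378 [0.6805 0.6964]
0.016 216 0.2386 [0.6803 0.6963]
0.02 212 0.238 [0.6806 0.6966]
0.024 222 0.2383 [0.6803 0.6962]
0.028 218 0.2382 [0.6803 0.6964]
0.032 432 0.238 [0.6806 0.6968]
0.036 101 0.2338 [0.6851 0.6921]
0.04 84 0.2331 [0.6852 0.6926]
0.044 153 0.2381 [0.6805 0.6965]
0.048 251 0.2381 [0.6802 0.6961]
0.052 255 0.238 [0.6804 0.6965]
0.056 264 0.238 [0.6803 0.6965]
0.06 268 0.2387 [0.6803 0.6963]
0.064 275 0.2388 [0.6804 0.6961]
0.068 280 0.2384 [0.6802 0.6964]
0.072 287 0.2382 [0.6803 0.6962]
0.076 295 0.2388 [0.6803 0.6962]
0.08 306 0.238 [0.6803 0.6963]
0.084 310 0.2383 [0.6803 0.6962]
0.088 313 0.2379 [0.6803 0.6963]
0.092 323 0.238 [0.6802 0.6962]
0.096 335 0.2386 [0.6802 0.6963]
0.1 343 0.238 [0.6803 0.6964]
0.104 352 0.2387 [0.6802 0.6962]
0.108 352 0.2383 [0.6803 0.6962]
0.112 375 0.2384 [0.6803 0.6962]
0.116 374 0.2386 [0.6803 0.6961]
0.12 396 0.2387 [0.6802 0.6963]
0.124 395 0.2386 [0.6801 0.6961]
0.128 273 0.2387 [0.6805 0.6961]
0.132 185 0.2338 [0.6851 0.6924]
0.136 189 0.2344 [0.685  0.6923]
0.14 194 0.2338 [0.6849 0.6924]
0.144 204 0.2335 [0.685  0.6922]
0.148 206 0.2337 [0.6848 0.6923]
```

View pics/w5.png

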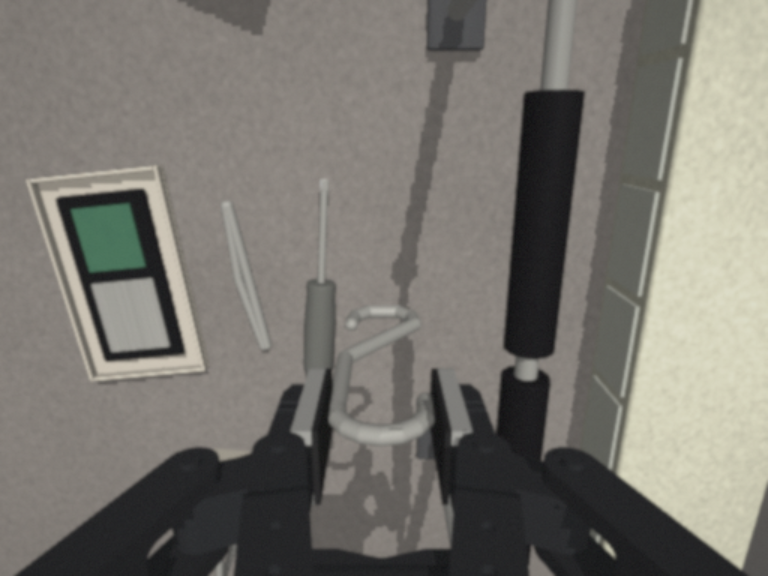

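The wrist view shows the gap clearly at (527,367), between the sleeve ends. The depth gives sleeve tops at 0.238 and a rail axis at x of about 0.689, both as they should be. Now finer gap edges and the hook's position in the same frame.

```bash
python3 - <<'E'
from h import *
st=env.get_state()
w=env.snapshot("wrist")
c=cloud(w,None,st);s=c[(abs(c[:,0]-.686)<.0075)&(c[:,2]>.2225)&(c[:,2]<.25)]
for y in np.arange(.030,.050,.001):
    q=s[abs(s[:,1]-y)<.0005]; print(round(y,3),len(q),(q[:,0].min().round(4),q[:,2].max().round(4)) if len(q) else "")
e=c[(abs(c[:,0]-.686)<.0075)&(c[:,2]>.2362)&(c[:,2]<.25)];print("upper sleeve y",e[e[:,1]>.04][:,1].min(),e[:,1].max(), "lower sleeve max",e[e[:,1]<.04][:,1].max())
h=c[(abs(c[:,0]-.638)<.012)&(abs(c[:,1]-.035)<.02)&(c[:,2]>.262)&(c[:,2]<.285)]
print("hook top",len(h),np.percentile(h,[2,50,98],axis=0).round(4),h[h[:,2]>h[:,2].max()-.002].mean(0))
q=env.cut_out(w,"hook")[0]["pixels"];h=cloud(w,q,st);a=h[h[:,2]>.255]
u=np.polyfit(a[:,0],a[:,1],1);print("yaw slope",u, len(a))
for z0 in np.arange(.16,.28,.01):
    k=h[abs(h[:,2]-z0)<.005]
    if len(k)>3: print(z0.round(3),k[:,0].min().round(4),k[:,0].max().round(4),np.median(k[:,1]).round(4))
E
```

```text
0.03 53 (np.float64(0.6804), np.float64(0.2373))
0.031 40 (np.float64(0.6802), np.float64(0.238))
0.032 98 (np.float64(0.6804), np.float64(0.2377))
0.033 156 (np.float64(0.6804), np.float64(0.2366))
0.034 25 (np.float64(0.6851), np.float64(0.2361))
0.035 25 (np.float64(0.6851), np.float64(0.2326))
0.036 31 (np.float64(0.685), np.float64(0.2333))
0.037 19 (np.float64(0.685), np.float64(0.233))
0.038 30 (np.float64(0.6852), np.float64(0.2329))
0.039 27 (np.float64(0.6852), np.float64(0.2325))
0.04 25 (np.float64(0.6849), np.float64(0.2331))
0.041 15 (np.float64(0.6849), np.float64(0.2328))
0.042 0 
0.043 11 (np.float64(0.6813), np.float64(0.2359))
0.044 40 (np.float64(0.6806), np.float64(0.2378))
0.045 52 (np.float64(0.6801), np.float64(0.2377))
0.046 57 (np.float64(0.6803), np.float64(0.2378))
0.047 51 (np.float64(0.6802), np.float64(0.2387))
0.048 62 (np.float64(0.6801), np.float64(0.2379))
0.049 53 (np.float64(0.6802), np.float64(0.2379))
0.05 55 (np.float64(0.6804), np.float64(0.2379))
upper sleeve y 0.043579183460618356 0.1279357430311721 lower sleeve max 0.033341023910436876
hook top 826 [[0.6265 0.0336 0.2631]
 [0.6378 0.0373 0.2689]
 [0.6492 0.0389 0.2716]] [0.63714263 0.036026   0.27115029]
yaw slope [-0.00233346  0.03866121] 1070
0.17 0.6256 0.6491 0.0371
0.18 0.6228 0.6528 0.0379
0.19 0.6222 0.6533 0.0374
0.2 0.6344 0.6463 0.0373
0.21 0.627 0.6386 0.0374
0.22 0.6208 0.6305 0.0376
0.23 0.6205 0.6262 0.038
0.24 0.6208 0.6262 0.0381
0.25 0.622 0.6525 0.0381
0.26 0.6219 0.6526 0.038
0.27 0.6239 0.6501 0.0371
```

The gap is centred at y of about 0.0385 and the hook wire at about 0.036. The curl is at about (0.637, 0.2546 high), 2 mm below the TCP. I'll shift +2.5 mm in y, raise 5 mm, go over the rail by +52 mm in x, then check.

Request:
drive_tool --steps '[[[-0.005,0,-0.0025],[0,0,0],0.1],[[-0.006,0.008,-0.0025],[0,0,0],0.1],[[-0.006,0.018,-0.0025],[0,0,0],0.1],[[-0.006,0.028,-0.0025],[0,0,0],0.1],[[-0.006,0.038,-0.0025],[0,0,0],0.1],[[-0.006,0.046,-0.0025],[0,0,0],0.1],[[-0.006,0.052,-0.0025],[0,0,0],0.1],[[-0.006,0.052,-0.0025],[0,0,0],0.1],[[-0.006,0.052,-0.0025],[0,0,0],0.1]]'

```text
time: 8.95
position: [0.6903, 0.0369, 0.2631]
orientation: [-56.7, 90.0, -146.7]
force: [-0.2, 0.3, -1.3]
width: 0.369
```

```bash
cat > look.py <<'E'
from h import *
import sys
n=sys.argv[1]
st=env.get_state();print(st["position"].round(4),st["force"].round(2),st["width"],st["time"])
w=env.snapshot("wrist");save(w,n)
q=env.cut_out(w,"hook")
if q:
    h=cloud(w,q[0]["pixels"],st);X,Y,Z=st["position"]
    h=h[(abs(h[:,0]-X)<.03)&(abs(h[:,1]-Y)<.02)]
    print("top",h[:,2].max().round(4),h[h[:,2]>h[:,2].max()-.002].mean(0).round(4))
    for z0 in np.arange(Z-.09,Z+.02,.01):
        k=h[abs(h[:,2]-z0)<.005]
        if len(k)>3: print(z0.round(3),k[:,0].min().round(4),k[:,0].max().round(4),np.median(k[:,1]).round(4))
c=cloud(w,None,st);e=c[(abs(c[:,0]-.686)<.0075)&(c[:,2]>.2362)&(c[:,2]<.2405)]
if len(e[e[:,1]>.0385]): print("upper sleeve min y",e[e[:,1]>.0385][:,1].min())
if len(e[e[:,1]<.0385]): print("lower sleeve max y",e[e[:,1]<.0385][:,1].max())
E
python3 look.py w6.png
```

```text
[0.6903 0.0369 0.2631] [-0.17  0.32 -1.25] 0.3685238031123676 8.95
top 0.2783 [0.6895 0.0369 0.2769]
0.183 0.6739 0.7051 0.0391
0.193 0.6729 0.7062 0.038
0.203 0.6998 0.7005 0.0371
0.223 0.6727 0.6832 0.0381
0.233 0.6728 0.6977 0.0391
0.243 0.6726 0.6785 0.0389
0.253 0.6732 0.705 0.0389
0.263 0.6737 0.7051 0.0389
0.273 0.6746 0.7051 0.0381
upper sleeve min y 0.04309456354300012
lower sleeve max y 0.03347827457968601
```

View pics/w6.png

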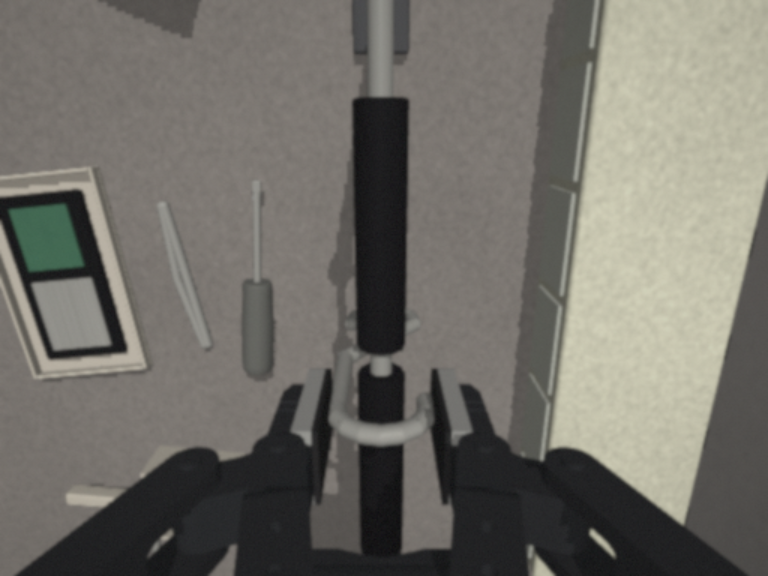

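The hook arcs over the rail just behind the gap, centred on it in x (column 382). I'll nudge y by 1.3 mm and lower 30 mm, to just short of contact.

Request:
drive_tool --steps '[[[0.004,0,-0.0013],[0,0,0],0.1],[[0.01,0,-0.0013],[0,0,0],0.1],[[0.016,0,-0.0013],[0,0,0],0.1],[[0.022,0,-0.0013],[0,0,0],0.1],[[0.026,0,-0.0013],[0,0,0],0.1],[[0.029,0,-0.0013],[0,0,0],0.1],[[0.03,0,-0.0013],[0,0,0],0.1],[[0.03,0,-0.0013],[0,0,0],0.1],[[0.03,0,-0.0013],[0,0,0],0.1]]'

```text
time: 9.95
position: [0.6905, 0.0383, 0.2335]
orientation: [83.0, 90.0, -7.0]
force: [0.2, 0.1, -1.1]
width: 0.367
```

```bash
python3 look.py w7.png
```

```text
[0.6905 0.0383 0.2335] [ 0.2   0.06 -1.08] 0.3669634152843145 9.95
top 0.249 [0.6897 0.0383 0.2475]
0.154 0.7026 0.7059 0.0405
0.164 0.6739 0.7063 0.0389
0.194 0.673 0.6775 0.0404
0.204 0.673 0.6787 0.0403
0.214 0.6727 0.6787 0.0402
0.224 0.6739 0.705 0.0404
0.234 0.674 0.7051 0.0403
0.244 0.6747 0.7044 0.0394
0.254 0.6881 0.691 0.0385
upper sleeve min y 0.0399485407823946
lower sleeve max y 0.02891939286369398
```

View pics/w7.png

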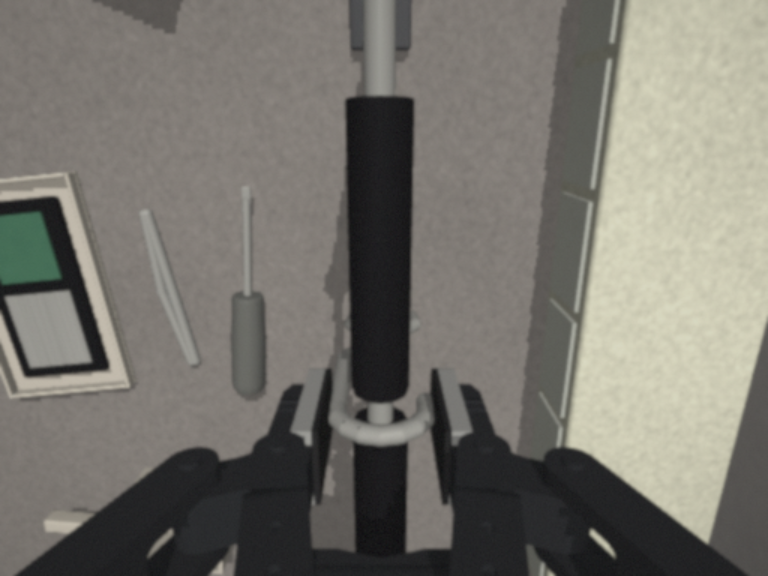

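The hook is at y 0.0383 against a gap centre of 0.0384. I'll lower slowly and watch the force; resting on a sleeve would stop it 3 mm further down, and the gap allows about 8 mm.

Request:
drive_tool --steps '[[[0.001,0,0],[0,0,0],0.1],[[0.002,0,0],[0,0,0],0.1],[[0.003,0,0],[0,0,0],0.1],[[0.004,0,0],[0,0,0],0.1],[[0.005,0,0],[0,0,0],0.1],[[0.005,0,0],[0,0,0],0.1]]'

```text
time: 10.65
position: [0.6903, 0.0384, 0.2281]
orientation: [-62.4, 90.0, -152.4]
force: [-0.8, 0.1, -0.9]
width: 0.365
```

Request:
drive_tool --steps '[[[0.001,0,0],[0,0,0],0.1],[[0.002,0,0],[0,0,0],0.1],[[0.0025,0,0],[0,0,0],0.1],[[0.0025,0,0],[0,0,0],0.1]]'

```text
time: 11.05
position: [0.6903, 0.0383, 0.2257]
orientation: [-54.8, 90.0, -144.8]
force: [0.3, -0.6, 0.6]
width: 0.364
```

```bash
python3 look.py w8.png
```

```text
[0.6903 0.0383 0.2257] [ 0.31 -0.63  0.59] 0.36448413146443487 11.05
top 0.2406 [0.6896 0.0384 0.2393]
0.146 0.7038 0.7053 0.0405
0.156 0.6737 0.7062 0.0391
0.186 0.6729 0.6773 0.0405
0.196 0.673 0.6778 0.0404
0.206 0.6728 0.6781 0.0403
0.216 0.6732 0.7048 0.0404
0.226 0.6738 0.7052 0.0403
0.236 0.6741 0.7038 0.0393
upper sleeve min y 0.03851913851085011
lower sleeve max y 0.03849538118119673
```

View pics/w8.png

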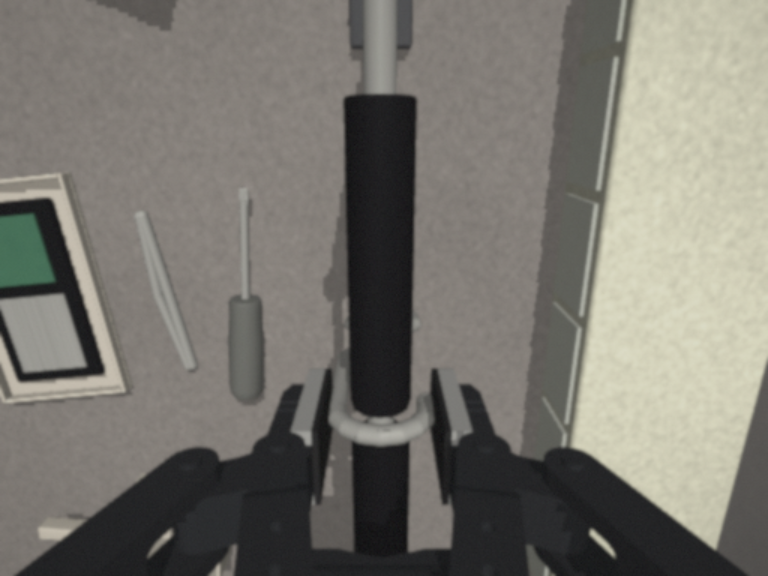

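The hook sits in the gap at (380,420), with its top at about 0.2405 against 0.240 expected when seated. I'll lower 1 mm more and open.

Request:
drive_tool --steps '[[[0.0008,0,0],[0,0,0],0.1],[[0.0008,0,0],[0,0,0],0.1],[[0.0008,0,0],[0,0,0],0.42],[[0.0008,0,0],[0,0,0],0.48],[[0.0008,0,0],[0,0,0],0.6],[[0.0008,0,0],[0,0,0],0.75],[[0.0008,0,0],[0,0,0],0.75]]'

```text
time: 11.85
position: [0.6904, 0.0384, 0.2251]
orientation: [59.7, 90.0, -30.3]
force: [0.7, -0.0, -0.1]
width: 0.755
```

```bash
python3 look.py w9.png
```

```text
[0.6904 0.0384 0.2251] [ 0.71 -0.03 -0.11] 0.7552601873476901 11.85
top 0.239 [0.6897 0.0384 0.2376]
0.145 0.7038 0.7074 0.0406
0.155 0.7033 0.7078 0.0394
0.185 0.6739 0.6769 0.0405
0.195 0.6736 0.678 0.0406
0.205 0.6731 0.6787 0.0404
0.215 0.6728 0.7058 0.0403
0.225 0.6728 0.706 0.0403
0.235 0.6756 0.7043 0.0394
upper sleeve min y 0.038539916442492925
lower sleeve max y 0.038463893367297206
```

View pics/w9.png

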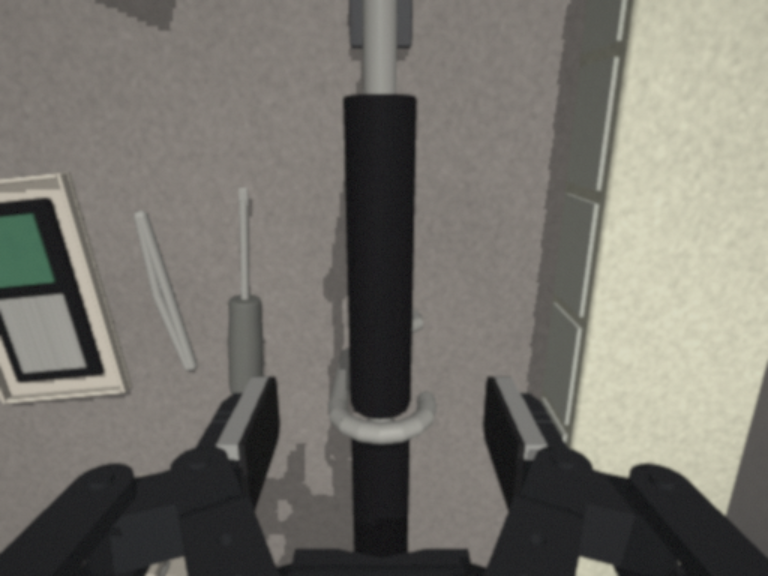

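The hook hangs free in the gap, released, with its top at 0.239 (fully seated) and the fingers well clear. Next I lift straight up and go over the bin's handle.

Request:
drive_tool --steps '[[[-0.01,0,0],[0,0,0],0.75],[[-0.03,0,0],[0,0,0],0.75],[[-0.06,0,0],[0,0,0],0.75],[[-0.09,0,0],[0,0,0],0.75],[[-0.09,-0.03,0.027],[-0.14,0,0],0.75],[[-0.09,-0.065,0.057],[-0.28,0,0],0.75],[[-0.09,-0.1,0.087],[-0.42,0,0],0.75],[[-0.09,-0.13,0.115],[-0.56,0,0],0.75],[[-0.08,-0.165,0.145],[-0.7,0,0],0.75],[[-0.06,-0.2,0.175],[-0.84,0,0],0.6],[[-0.03,-0.23,0.205],[-0.98,0,0],0.6],[[0,-0.25,0.22],[-1.12,0,0],0.6],[[0.02,-0.26,0.228],[-1.26,0,0],0.6],[[0.025,-0.26,0.228],[-1.309,0,0],0.6],[[0.025,-0.26,0.228],[-1.309,0,0],0.6],[[0.025,-0.26,0.228],[-1.309,0,0],0.6]]'

```text
time: 13.55
position: [0.4309, -0.1897, 0.2009]
orientation: [-1.2, 89.9, -16.3]
force: [-1.1, -0.6, 0.4]
width: 0.597
```

```bash
python3 - <<'E'
from h import *
st=env.get_state();print(st["position"].round(4),st["joints"].round(1),st["time"]);print(pose(st)[1].as_matrix().round(3))
w=env.snapshot("wrist");save(w,"w10.png")
for t,h in [("bin_bar",.085),("bin_grip",.040),("bin",0)]:
    for q in env.pinpoint(w,t)[:2]:
        print(t,q["conf"],np.round(q["position"],1),atz(w,q["position"],h,st).round(4))
q=env.cut_out(w,"bin")
m=q[0]["pixels"] if q else None
c=cloud(w,m,st);print(q[0]["conf"],m.sum())
b=c[c[:,2]>.080];print("bar",len(b),np.percentile(b,[2,50,98],axis=0).round(4));v=np.linalg.svd(b[:,:2]-b[:,:2].mean(0))[2][0];print("bar dir",np.degrees(np.arctan2(v[1],v[0])))
g=c[(c[:,2]>.03)&(c[:,2]<.046)];print(cv2.minAreaRect(g[:,:2].astype(np.float32)*1000))
yaw=np.arctan2(v[1],v[0])-np.pi/2
if yaw<-np.pi/2: yaw+=np.pi
R2=np.array([[np.cos(yaw),np.sin(yaw)],[-np.sin(yaw),np.cos(yaw)]]);l=(c[:,:2]-b[:,:2].mean(0))@R2.T
print("yaw",np.degrees(yaw));h=(l[:,0]<-.045)&(c[:,2]>.02);print("handle local",np.percentile(np.c_[l[h],c[h,2]],[1,50,99],axis=0).round(4))
h=(l[:,0]<-.045)&(c[:,2]>.035);k=c[h];vv=np.linalg.svd(k[:,:2]-k[:,:2].mean(0))[2][0];print("handle dir",np.degrees(np.arctan2(vv[1],vv[0])),np.median(k[:,2]))
E
```

```text
[ 0.4309 -0.1897  0.2009] [  1.7  11.   20.5 116.7  -4.8  53.   99.6] 13.55
[[ 0.001  0.261  0.965]
 [-0.     0.965 -0.261]
 [-1.    -0.     0.001]]
bin_bar 0.97 [261.6 281.3] [ 0.5094 -0.2032  0.085 ]
bin_grip 0.6 [250.1 181.2] [ 0.4325 -0.193   0.04  ]
bin 0.57 [261.6 245.4] [ 0.5187 -0.2037  0.    ]
0.93 6843
bar 581 [[ 0.5031 -0.2352  0.0813]
 [ 0.5081 -0.2017  0.0852]
 [ 0.5132 -0.169   0.0867]]
bar dir -96.08411487264308
((484.01190185546875, -199.57870483398438), (70.45990753173828, 147.88914489746094), 83.91651153564453)
yaw -6.0841148726431
handle local [[-0.0979 -0.0059  0.0275]
 [-0.0735  0.0001  0.0378]
 [-0.0456  0.0056  0.0394]]
handle dir -6.156796871110897 0.03786046936183521
```

View pics/w10.png

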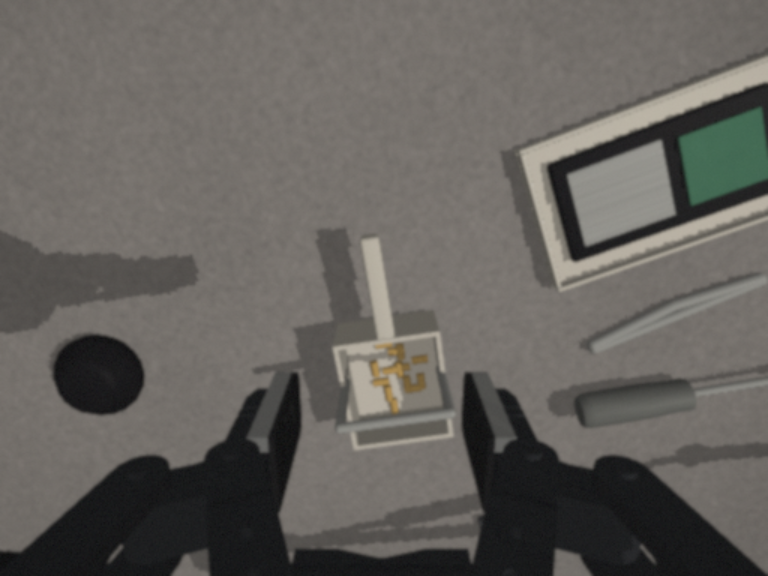

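The wrist view shows the bin's handle from (371,240) to (385,335) and the bail bar along row 415. Bin yaw is -6.1°, the bar middle is about (0.508, -0.202), and the handle extends to -98 mm (-99 expected). The grip point comes out at (0.432, -0.194), which agrees with the network. I'll lean the gripper 10° so its top stays clear of the rail later.

```bash
python3 - <<'E'
from h import *
Rg=goal(np.radians(83.9),-10);M=Rg.as_matrix();print(M.round(3))
g=np.array([.432,-.194,.034]);T=g+.011*M[:,0]
for b in(.08,.02,0): print(delta(T-b*M[:,0],Rg))
E
```

```text
[[ 0.173  0.106  0.979]
 [-0.018  0.994 -0.105]
 [-0.985  0.     0.174]]
(array([ 0.0985, -0.0058, -0.0095]), array([-0.1552, -0.1735,  0.0137]))
(array([ 0.1576, -0.0042,  0.0007]), array([-0.1552, -0.1735,  0.0137]))
(array([ 0.1773, -0.0037,  0.0041]), array([-0.1552, -0.1735,  0.0137]))
```

Request:
drive_tool --steps '[[[0.03,-0.003,-0.005],[-0.08,-0.09,0.007],0.6],[[0.06,-0.0058,-0.0095],[-0.155,-0.1735,0.0137],0.6],[[0.0985,-0.0058,-0.0095],[-0.155,-0.1735,0.0137],0.6],[[0.0985,-0.0058,-0.0095],[-0.155,-0.1735,0.0137],0.6],[[0.125,-0.005,-0.005],[-0.155,-0.1735,0.0137],0.6],[[0.145,-0.0045,-0.0015],[-0.155,-0.1735,0.0137],0.6],[[0.16,-0.0042,0.001],[-0.155,-0.1735,0.0137],0.6],[[0.17,-0.0039,0.003],[-0.155,-0.1735,0.0137],0.6],[[0.177,-0.0037,0.004],[-0.155,-0.1735,0.0137],0.6],[[0.177,-0.0037,0.004],[-0.155,-0.1735,0.0137],0.6],[[0.177,-0.0037,0.004],[-0.155,-0.1735,0.0137],0.6]]'

```text
time: 14.9
position: [0.4336, -0.1944, 0.0237]
orientation: [0.0, 80.0, -6.1]
force: [-0.1, 0.5, 0.6]
width: 0.599
```

```bash
python3 - <<'E'
from h import *
st=env.get_state();print(st["position"].round(4),st["joints"].round(1),st["force"].round(1),st["time"]);print(pose(st)[1].as_matrix().round(3))
w=env.snapshot("wrist");save(w,"w11.png")
E
```

```text
[ 0.4336 -0.1944  0.0237] [ 14.   26.1   9.4 128.4 -23.5  17.5 128. ] [-0.1  0.5  0.6] 14.9
[[ 0.173  0.106  0.979]
 [-0.018  0.994 -0.105]
 [-0.985  0.     0.174]]
```

View pics/w11.png

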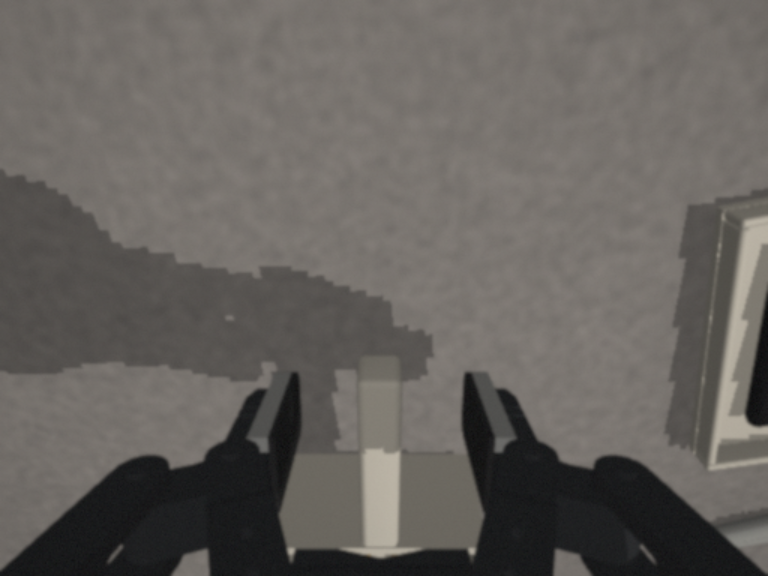

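The handle lies centred between the pads (column 380), so I'll close on it.

Request:
drive_tool --steps '[[[0,0,0],[0,0,0],0.3],[[0,0,0],[0,0,0],0.1],[[0,0,0],[0,0,0],0],[[0,0,0],[0,0,0],0],[[0,0,0],[0,0,0],0],[[0,0,0],[0,0,0],0],[[0,0,0],[0,0,0],0],[[0,0,0],[0,0,0],0]]' --grip_force 70

```text
time: 15.75
position: [0.4333, -0.1943, 0.0232]
orientation: [0.0, 80.0, -6.1]
force: [-2.3, 0.7, 6.6]
width: 0.123
```

```bash
python3 - <<'E'
from h import *
st=env.get_state();print(st["position"].round(4),st["force"].round(1),st["time"],st["width"]);p,r=pose(st)
up=[-.010,0,-.0];print("up unit in tool",r.inv().apply([0,0,1]).round(3))
E
```

```text
[ 0.4333 -0.1943  0.0232] [-2.3  0.7  6.6] 15.75 0.12294196606027255
up unit in tool [-0.985  0.     0.173]
```

Request:
drive_tool --steps '[[[-0.005,0,0.001],[0,0,0],0],[[-0.015,0,0.003],[0,0,0],0],[[-0.03,0,0.005],[0,0,0],0],[[-0.05,0,0.009],[0,0,0],0],[[-0.07,0,0.012],[0,0,0],0],[[-0.085,0,0.015],[0,0,0],0],[[-0.09,0,0.016],[0,0,0],0],[[-0.09,0,0.016],[0,0,0],0],[[-0.09,0,0.016],[0,0,0],0]]'

```text
time: 16.65
position: [0.4332, -0.1941, 0.1141]
orientation: [0.1, 80.1, -6.0]
force: [-1.1, 0.5, -2.2]
width: 0.125
```

```bash
cat > binlook.py <<'E'
from h import *
import sys
st=env.get_state();print(st["position"].round(4),st["orientation"].round(1),st["joints"].round(1),st["force"].round(1),st["time"],st["width"])
w=env.snapshot("wrist");save(w,sys.argv[1]+"w.png")
sd=env.snapshot("side");sc=env.snapshot("scene");save(sd,sys.argv[1]+"sd.png");save(sc,sys.argv[1]+"sc.png")
rs=[]
for n,p in(("sd",sd),("sc",sc),("w",w)):
    s=st if n=="w" else None
    for t in("bin_bar","hook_seat","hook_curl"):
        r=env.pinpoint(p,t)[:1]
        for q in r: print(n,t,round(q["conf"],2),np.round(q["position"],1))
    r=env.cut_out(p,"bin")[:1]
    for q in r:
        c=cloud(p,q["pixels"],s);np.save(f"c_{n}.npy",c);b=c[c[:,2]>c[:,2].max()-.008] ;print(n,"bin conf",q["conf"],len(c),"top",np.percentile(b,[2,50,98],axis=0).round(4).tolist())
E
python3 binlook.py b1
```

```text
[ 0.4332 -0.1941  0.1141] [ 0.1 80.1 -6. ] [  6.3  15.3  17.9 126.6 -15.2  30.1 119.7] [-1.1  0.5 -2.2] 16.65 0.12470090880603892
sd bin_bar 0.68 [273.1 225.2]
sd hook_seat 0.49 [289.5 164.5]
sd hook_curl 0.42 [291.8 149.7]
sd bin conf 0.67 727 top [[0.5023, -0.2377, 0.1729], [0.5071, -0.2098, 0.1762], [0.5113, -0.1817, 0.1794]]
sc bin_bar 0.66 [224.5 158.5]
sc hook_seat 0.4 [229.8 224.3]
sc hook_curl 0.41 [225.  199.5]
sc bin conf 0.74 495 top [[0.5165, -0.1725, 0.1694], [0.5171, -0.1683, 0.1746], [0.5177, -0.1665, 0.1754]]
w hook_curl 0.73 [252.8 287.8]
w bin conf 0.6 3981 top [[0.4111, -0.191, 0.1754], [0.4115, -0.1897, 0.1756], [0.412, -0.1884, 0.1762]]
```

View pics/b1w.png

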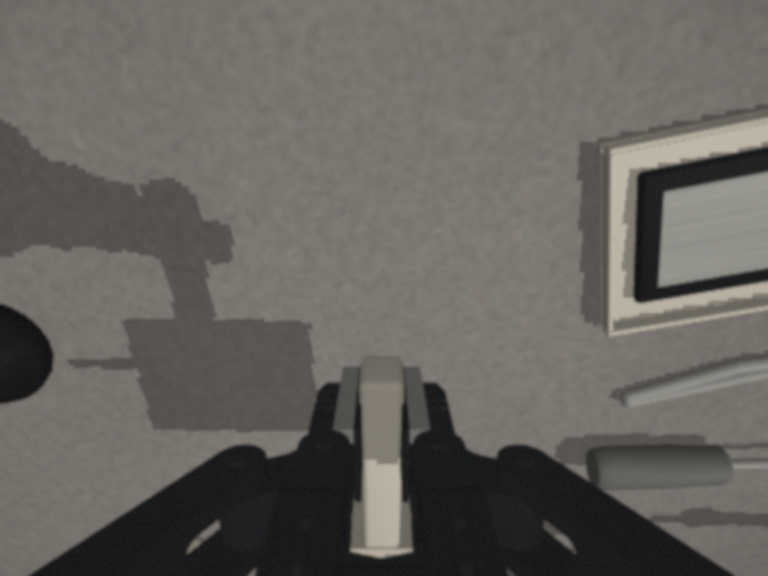

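View pics/b1sd.png

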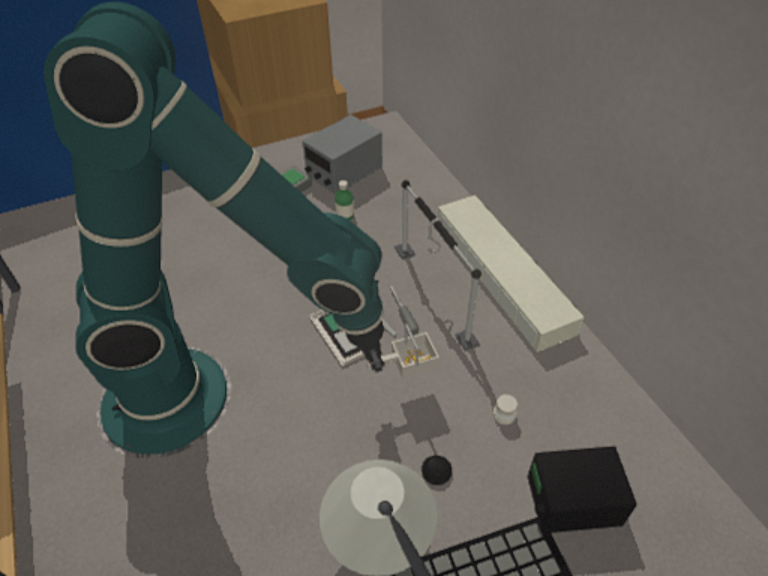

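The bin is lifted level: bar at about 0.176 (0.176 expected), and the handle hasn't moved in the pads. Next I carry it to a standoff on the -x side of the hook, turning it square to the rail.

Request:
drive_tool --steps '[[[0.0005,0.01,0.003],[-0.005,0,0.001],0],[[0.0015,0.03,0.008],[-0.012,0,0.002],0],[[0.0025,0.055,0.015],[-0.023,0,0.004],0],[[0.004,0.082,0.022],[-0.034,0,0.006],0],[[0.005,0.109,0.029],[-0.046,0,0.008],0],[[0.0065,0.136,0.036],[-0.058,0,0.01],0],[[0.008,0.163,0.044],[-0.069,0,0.012],0],[[0.009,0.19,0.051],[-0.081,0,0.014],0],[[0.01,0.212,0.057],[-0.09,0,0.016],0],[[0.011,0.229,0.062],[-0.098,0,0.017],0],[[0.0115,0.238,0.064],[-0.103,0,0.018],0],[[0.0115,0.241,0.0647],[-0.103,0,0.018],0],[[0.0115,0.241,0.0647],[-0.103,0,0.018],0],[[0.0115,0.241,0.0647],[-0.103,0,0.018],0],[[0.0115,0.241,0.0647],[-0.103,0,0.018],0]]'

```text
time: 18.9
position: [0.5242, 0.0375, 0.1144]
orientation: [-0.0, 80.0, -0.2]
force: [0.6, 0.3, -0.8]
width: 0.123
```

```bash
python3 binlook.py b2; python3 - <<'E'
import cv2,numpy as np
a=cv2.imread("pics/b2sd.png")
b=cv2.imread("pics/b2sc.png")
cv2.imwrite("pics/b2z.png",np.hstack([cv2.resize(a[170:350,330:510],(400,400),interpolation=cv2.INTER_CUBIC),cv2.resize(b[220:400,270:450],(400,400),interpolation=cv2.INTER_CUBIC)]))
E
```

```text
[0.5242 0.0375 0.1144] [-0.  80.  -0.2] [-21.4  19.5  15.3 120.2  -7.3  31.2  88.3] [ 0.6  0.3 -0.8] 18.9 0.12288497973555235
sd bin_bar 0.94 [263.7 165.7]
sd hook_seat 0.39 [287.5 164.5]
sd hook_curl 0.71 [230.8 222. ]
sd bin conf 0.83 588 top [[0.5958, 0.0006, 0.1729], [0.5988, 0.0345, 0.1765], [0.6019, 0.066, 0.1799]]
sc bin_bar 0.77 [249.9 205. ]
sc hook_seat 0.49 [229.2 226.4]
sc hook_curl 0.49 [227.2 200.4]
sc bin conf 0.61 712 top [[0.6844, 0.1258, 0.2296], [0.6919, 0.1508, 0.2325], [0.6968, 0.1746, 0.2362]]
w bin conf 0.86 4012 top [[0.5015, 0.0334, 0.1751], [0.5018, 0.0346, 0.1756], [0.5028, 0.0425, 0.1759]]
```

View pics/b2z.png

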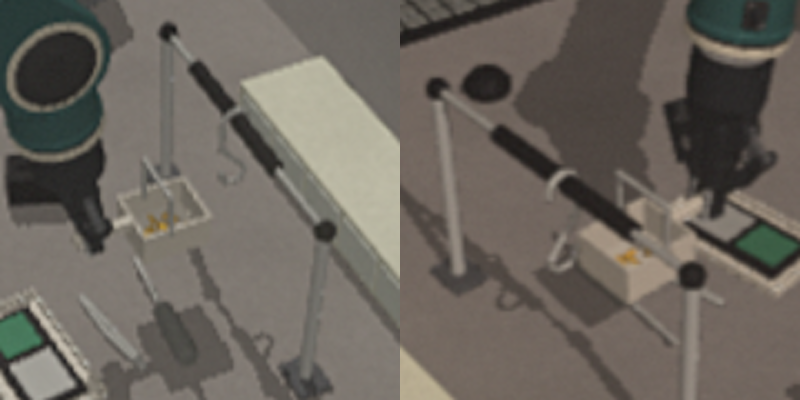

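View pics/b2w.png

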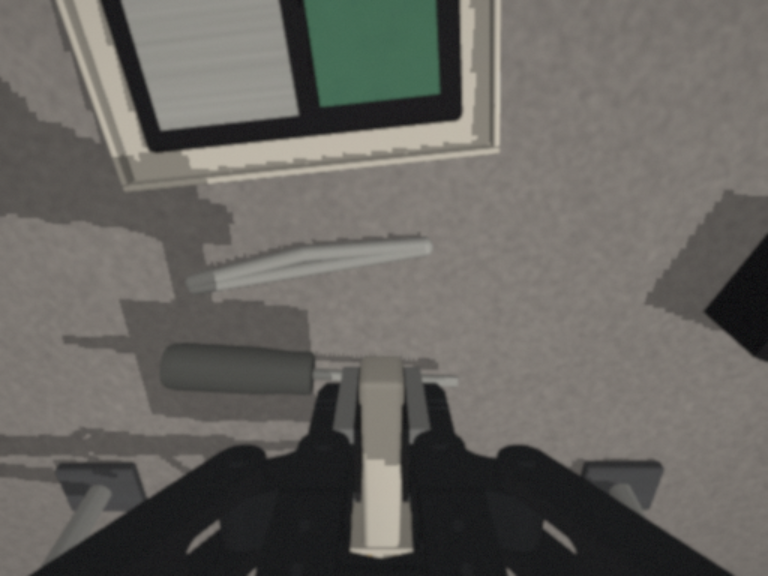

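The side crop shows the hook hanging plumb in the gap at (230,110–185), with the bin on its -x side at (165,205), bail up. I'll measure the hook's lower curl.

```bash
python3 - <<'E'
from h import *
sd=env.snapshot("side");sc=env.snapshot("scene")
print("seat tri",tri([ray(sc,(229.2,226.4)),ray(sd,(287.5,164.5))]))
for n,p in(("sd",sd),("sc",sc)):
    for q in env.pinpoint(p,"hook_seat")[:2]+env.pinpoint(p,"hook")[:1]: print(n,q["conf"],np.round(q["position"],1))
    c=cloud(p)
    k=(abs(c[:,1]-.038)<.02)&(abs(c[:,0]-.69)<.03)&(c[:,2]>.12)&(c[:,2]<.225)
    h=c[k]
    for z0 in np.arange(.13,.22,.006):
        a=h[abs(h[:,2]-z0)<.003]
        if len(a): print(n,z0.round(3),len(a),a[:,0].min().round(4),a[:,0].max().round(4),np.median(a[:,1]).round(4))
# projected outline of expected hook in the side/scene view
    E=np.array(p["extrinsics"]);im=cv2.resize(cv2.cvtColor(p["color"],cv2.COLOR_RGB2BGR),None,fx=8,fy=8,interpolation=cv2.INTER_CUBIC)
    X0,Y0=.6893,.0385
    pts=[(14*np.cos(t),14*np.sin(t)) for t in np.linspace(0,np.pi,10)]+[(-14,-36),(14,-70)]+[(14*np.cos(t),-77+0-14*np.sin(t)+2) for t in np.linspace(0,np.pi,10)]+[(-14,-70)]
    uv=[]
    for a,b in pts:
        c=E@np.array([X0+a/1000,Y0,.223+b/1000,1]);uv.append((8*(p["fx"]*c[0]/c[2]+p["cx"]+.5),8*(p["fy"]*c[1]/c[2]+p["cy"]+.5)))
    uv=np.array(uv).round().astype(np.int32);cv2.polylines(im,[uv],False,(0,0,255),1)
    m=uv.mean(0).astype(int);cv2.imwrite(f"pics/hk_{n}.png",im[m[1]-190:m[1]+190,m[0]-190:m[0]+190])
cv2.imwrite("pics/hk.png",np.hstack([cv2.imread("pics/hk_sd.png"),cv2.imread("pics/hk_sc.png")]))
E
```

```text
seat tri [0.69246704 0.04382439 0.14199451]
sd 0.63 [287.7 167.4]
sd 0.42 [288.3 166.9]
sd 0.136 4 0.6852 0.6979 0.0353
sd 0.142 9 0.6765 0.7053 0.0344
sd 0.148 1 0.7001 0.7001 0.0333
sd 0.154 6 0.6743 0.7038 0.0332
sd 0.16 2 0.6748 0.6925 0.0344
sd 0.166 3 0.6918 0.6965 0.0353
sd 0.172 2 0.6853 0.6879 0.0338
sd 0.178 1 0.6824 0.6824 0.0338
sd 0.184 4 0.6736 0.6821 0.0334
sd 0.19 1 0.6728 0.6728 0.0322
sd 0.196 1 0.6728 0.6728 0.0326
sd 0.202 2 0.6736 0.6736 0.0346
sd 0.214 1 0.6715 0.6715 0.0316
sc 0.41 [229.7 225.8]
sc 0.67 [229.  226.9]
sc 0.136 7 0.686 0.7026 0.0383
sc 0.142 11 0.6801 0.7022 0.0387
sc 0.148 6 0.68 0.7099 0.0387
sc 0.154 10 0.679 0.7115 0.0394
sc 0.16 5 0.6994 0.7049 0.0385
sc 0.166 6 0.6927 0.6995 0.0387
sc 0.172 4 0.6895 0.6985 0.0388
sc 0.178 6 0.6825 0.6923 0.0382
sc 0.184 7 0.677 0.6882 0.0374
sc 0.19 3 0.6781 0.6817 0.0385
sc 0.196 3 0.6785 0.6816 0.0388
sc 0.202 1 0.6788 0.6788 0.0399
```

View pics/hk.png

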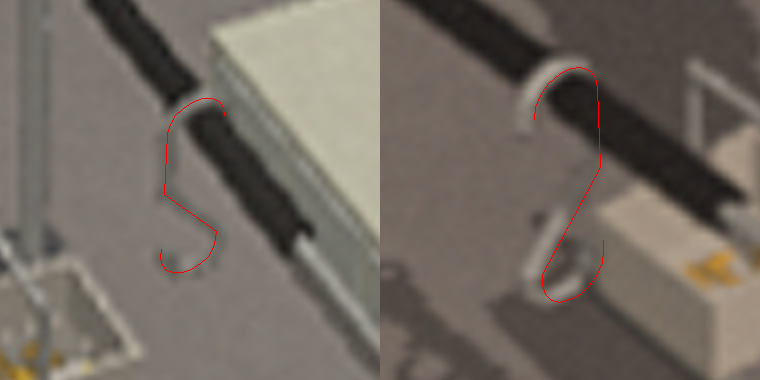

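The hook outline I projected from the expected pose matches both views to within about 1–2 px, so hook_seat is near (0.691, 0.0385, 0.143). I'll bring the bar to x = 0.668, z = 0.1665, just short of passing over the free end.

Request:
drive_tool --steps '[[[0.005,0.0005,0.005],[0,0,0],0],[[0.01,0.001,0.012],[0,0,0],0],[[0.0145,0.001,0.022],[0,0,0],0],[[0.0165,0.001,0.033],[0,0,0],0],[[0.018,0.001,0.044],[0,0,0],0],[[0.0195,0.001,0.054],[0,0,0],0],[[0.0208,0.001,0.062],[0,0,0],0],[[0.0214,0.001,0.0653],[0,0,0],0],[[0.0214,0.001,0.0653],[0,0,0],0],[[0.0214,0.001,0.0653],[0,0,0],0]]'

```text
time: 20.95
position: [0.5921, 0.0392, 0.1045]
orientation: [0.0, 80.1, -0.1]
force: [0.1, -0.3, -0.6]
width: 0.121
```

```bash
cat > zz.py <<'E'
from h import *
import sys
st=env.get_state();print(st["position"].round(4),st["orientation"].round(1),st["joints"].round(1),st["force"].round(1),st["time"],st["width"])
P=st["position"]; bar=np.array([P[0]+.0756,P[1],P[2]+.0618]);print("bar pred",bar.round(4))
out=[]
for n in("side","scene"):
    p=env.snapshot(n);E=np.array(p["extrinsics"]);c=E@np.array([.690,.0385,.165,1]);u,v=p["fx"]*c[0]/c[2]+p["cx"],p["fy"]*c[1]/c[2]+p["cy"]
    g=cv2.getRectSubPix(cv2.cvtColor(p["color"],cv2.COLOR_RGB2BGR),(80,80),(u,v));out.append(cv2.resize(g,(400,400),interpolation=cv2.INTER_CUBIC))
    c=cloud(p);b=c[(abs(c[:,0]-bar[0])<.015)&(abs(c[:,1]-bar[1])<.036)&(abs(c[:,1]-.0385)>.008)&(abs(c[:,2]-bar[2])<.012)]
    if len(b): print(n,"bar",len(b),np.percentile(b,[5,50,95],axis=0).round(4).tolist())
cv2.imwrite("pics/"+sys.argv[1],np.hstack(out))
E
python3 zz.py z3.png
```

```text
[0.5921 0.0392 0.1045] [ 0.  80.1 -0.1] [-18.9  26.3  14.2 111.2  -9.2  33.6  90.5] [ 0.1 -0.3 -0.6] 20.95 0.12148161297879387
bar pred [0.6677 0.0392 0.1663]
side bar 25 [[0.664, 0.0043, 0.1567], [0.6661, 0.0245, 0.1662], [0.6704, 0.0708, 0.1701]]
scene bar 34 [[0.6692, 0.0081, 0.157], [0.6717, 0.0544, 0.1659], [0.6742, 0.0742, 0.17]]
```

View pics/z3.png

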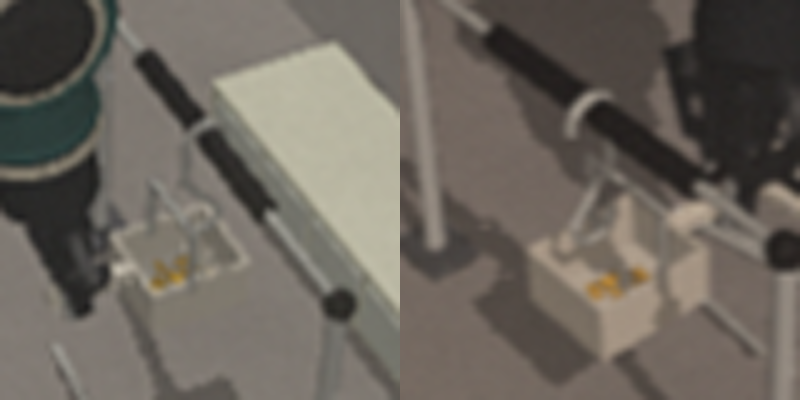

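The bar is just -x of the hook's free end, at axis z of about 0.167 as wanted, and the bin rim passes under the hook. I'll go on over the free end and start the slant down.

Request:
drive_tool --steps '[[[0.0006,0,0.0035],[0,0,0],0],[[0.0012,0,0.0069],[0,0,0],0],[[0.0022,0,0.01],[0,0,0],0],[[0.0033,0,0.0126],[0,0,0],0],[[0.005,0,0.014],[0,0,0],0],[[0.0067,0,0.0151],[0,0,0],0],[[0.009,0,0.0157],[0,0,0],0],[[0.011,0,0.0163],[0,0,0],0],[[0.011,0,0.0163],[0,0,0],0],[[0.011,0,0.0163],[0,0,0],0]]'

```text
time: 22.05
position: [0.6103, 0.0392, 0.0965]
orientation: [-0.0, 80.0, -0.1]
force: [-0.3, -0.4, -0.5]
width: 0.126
```

```bash
python3 zz.py z4.png
```

```text
[0.6103 0.0392 0.0965] [-0.  80.  -0.1] [-18.1  28.6  13.8 108.9  -9.8  33.7  91.1] [-0.3 -0.4 -0.5] 22.05 0.12632191202575457
bar pred [0.6859 0.0392 0.1583]
side bar 27 [[0.6798, 0.005, 0.1476], [0.6843, 0.0473, 0.1572], [0.6884, 0.0715, 0.1623]]
scene bar 37 [[0.6881, 0.007, 0.1499], [0.6901, 0.0514, 0.1584], [0.692, 0.073, 0.1617]]
```

View pics/z4.png

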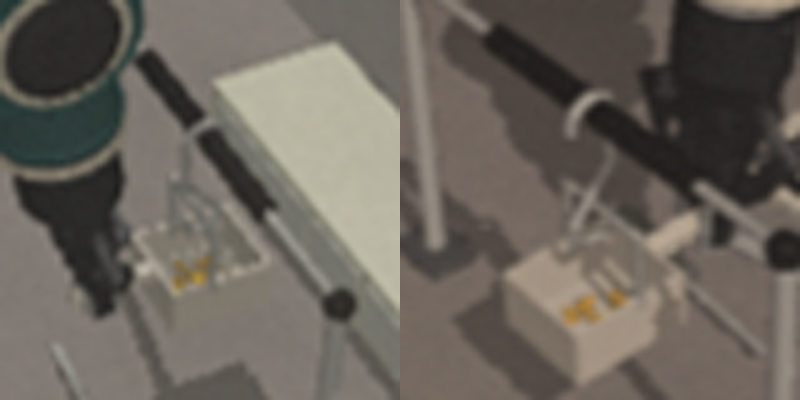

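No contact force, and the bar is behind the slanted shank and past the free end. I'll continue down toward the seat.

Request:
drive_tool --steps '[[[0.002,0,0.0003],[0,0,0],0],[[0.004,0,0.0006],[0,0,0],0],[[0.006,0,0.001],[0,0,0],0],[[0.008,0,0.0016],[0,0,0],0],[[0.01,0,0.0021],[0,0,0],0],[[0.012,0,0.0025],[0,0,0],0],[[0.013,0,0.0028],[0,0,0],0],[[0.013,0,0.0028],[0,0,0],0]]'

```text
time: 22.95
position: [0.6154, 0.0392, 0.084]
orientation: [-0.0, 80.0, -0.1]
force: [-0.4, -0.7, -0.6]
width: 0.121
```

```bash
python3 zz.py z5.png
```

```text
[0.6154 0.0392 0.084 ] [-0.  80.  -0.1] [-17.6  30.1  13.4 108.4 -10.2  32.6  91.4] [-0.4 -0.7 -0.6] 22.95 0.12090499808439766
bar pred [0.691  0.0392 0.1458]
side bar 25 [[0.6874, 0.0045, 0.1366], [0.689, 0.0288, 0.1468], [0.6928, 0.0725, 0.1496]]
scene bar 37 [[0.6924, 0.0078, 0.1357], [0.695, 0.0551, 0.1464], [0.6972, 0.0746, 0.1494]]
```

View pics/z5.png

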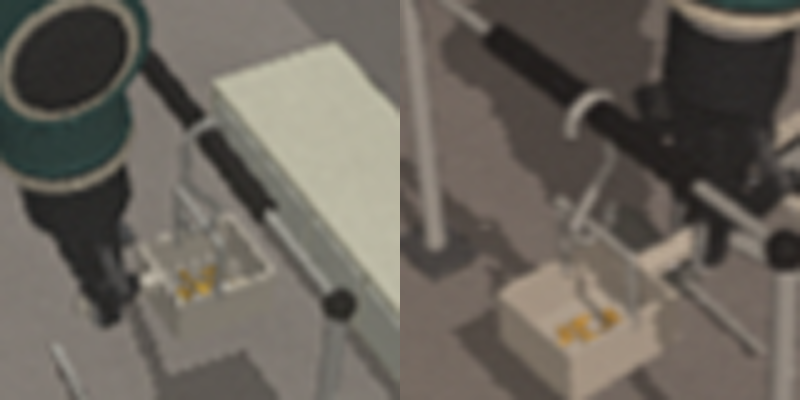

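Request:
drive_tool --steps '[[[0.001,0,-0.0002],[0,0,0],0],[[0.002,0,-0.0003],[0,0,0],0],[[0.003,0,-0.0005],[0,0,0],0],[[0.0035,0,-0.0006],[0,0,0],0],[[0.0035,0,-0.0006],[0,0,0],0],[[0.0035,0,-0.0006],[0,0,0],0]]'

```text
time: 23.65
position: [0.6156, 0.0392, 0.0808]
orientation: [0.0, 80.0, -0.1]
force: [0.5, -0.2, 1.3]
width: 0.123
```

```bash
python3 zz.py z6.png; for i in 1 2 3; do python3 -c "
from h import *
print(env.get_state()['force'],env.get_state()['time']);env.snapshot('wrist')"; done
```

```text
[0.6156 0.0392 0.0808] [ 0.  80.  -0.1] [-17.5  30.4  13.2 108.5 -10.3  32.3  91.5] [ 0.5 -0.2  1.3] 23.65 0.12251723957798731
bar pred [0.6912 0.0392 0.1426]
side bar 22 [[0.6862, 0.005, 0.1323], [0.6895, 0.0513, 0.1426], [0.6925, 0.0719, 0.1466]]
scene bar 38 [[0.6919, 0.007, 0.1332], [0.6949, 0.053, 0.1433], [0.6965, 0.0742, 0.1474]]
[0.31361376 0.12814314 0.63315801] 23.75
[-0.3058367   0.48086236  1.90424128] 23.8
[0.8367463  0.30668302 1.19660224] 23.85
```

View pics/z6.png

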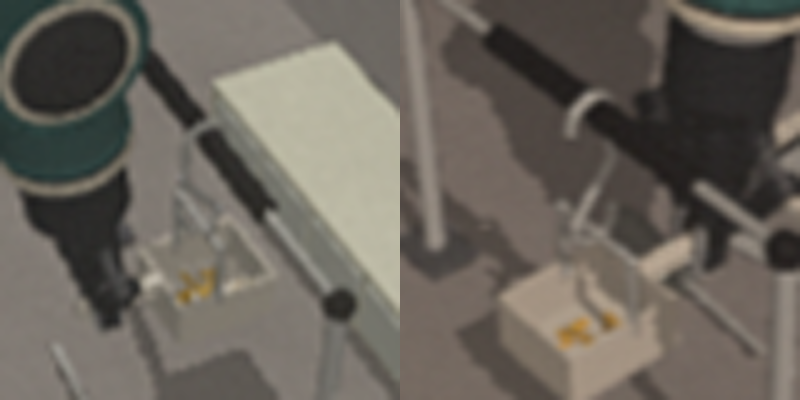

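The vertical force rose from -0.6 to about +1.3 N, so the bar now rests in the curl at axis z of about 0.143. I'll open slowly.

Request:
drive_tool --steps '[[[0,0,0],[0,0,0],0.16],[[0,0,0],[0,0,0],0.19],[[0,0,0],[0,0,0],0.22],[[0,0,0],[0,0,0],0.28],[[0,0,0],[0,0,0],0.36],[[0,0,0],[0,0,0],0.46],[[0,0,0],[0,0,0],0.56],[[0,0,0],[0,0,0],0.6],[[0,0,0],[0,0,0],0.6],[[0,0,0],[0,0,0],0.6]]' --grip_force 20

```text
time: 24.9
position: [0.6154, 0.0392, 0.0807]
orientation: [-0.0, 80.0, -0.1]
force: [0.1, -0.6, -0.2]
width: 0.6
```

```bash
python3 zz.py z7.png; python3 -c "
from h import *
save(env.snapshot('wrist'),'w12.png')"
```

```text
[0.6154 0.0392 0.0807] [-0.  80.  -0.1] [-17.5  30.4  13.2 108.5 -10.3  32.3  91.5] [ 0.1 -0.6 -0.2] 24.9 0.599587491309566
bar pred [0.691  0.0392 0.1425]
side bar 24 [[0.6844, 0.0061, 0.1314], [0.6865, 0.0274, 0.1418], [0.6909, 0.0699, 0.1484]]
scene bar 35 [[0.6884, 0.0078, 0.1331], [0.6914, 0.0535, 0.143], [0.6936, 0.0741, 0.1469]]
```

View pics/z7.png

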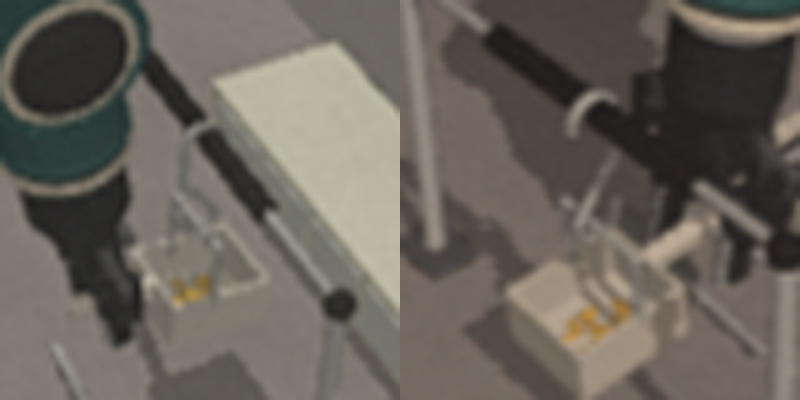

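View pics/w12.png

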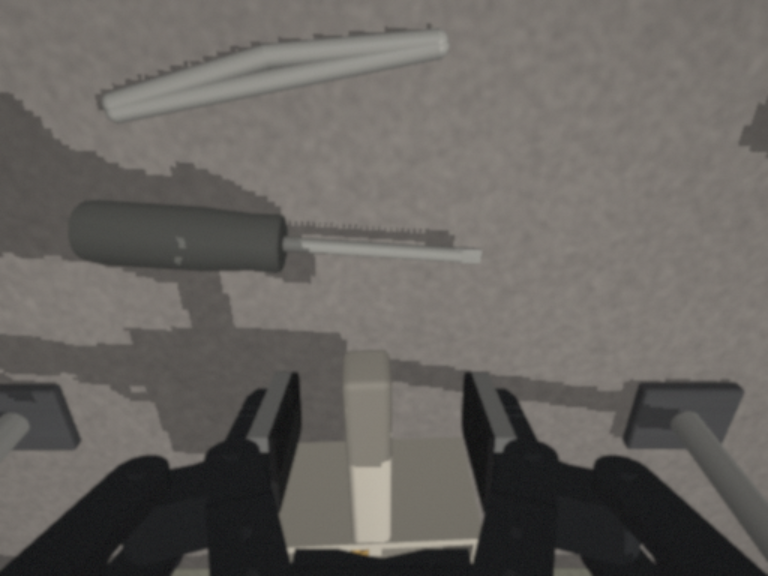

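The bin hangs in the hook, and the handle is free between the open fingers at (368,440). I'll retreat in -x, then up.

Request:
drive_tool --steps '[[[-0.001,0,-0.006],[0,0,0],0.6],[[-0.003,0,-0.018],[0,0,0],0.6],[[-0.006,0,-0.035],[0,0,0],0.6],[[-0.01,0,-0.055],[0,0,0],0.6],[[-0.013,0,-0.075],[0,0,0],0.6],[[-0.018,0,-0.1],[0,0,0],0.6],[[-0.06,0,-0.12],[0,0,0],0.6],[[-0.1,0,-0.13],[0,0,0],0.6],[[-0.1,0,-0.13],[0,0,0],0.6],[[-0.1,0,-0.13],[0,0,0],0.6],[[-0.1,0,-0.13],[0,0,0],0.6],[[-0.1,0,-0.13],[0,0,0],0.6],[[-0.1,0,-0.13],[0,0,0],0.6],[[-0.1,0,-0.13],[0,0,0],0.6],[[-0.1,0,-0.13],[0,0,0],0.6],[[-0.1,0,-0.13],[0,0,0],0.6]]'

```text
time: 26.65
position: [0.4701, 0.0394, 0.1565]
orientation: [-0.0, 80.1, -0.2]
force: [0.1, -0.4, 0.8]
width: 0.603
```

```bash
cat > fin.py <<'E'
from h import *
st=env.get_state();print(st["position"].round(4),st["force"].round(1),st["time"])
import sys
out=[];prev={}
for i in range(3):
    for n in("side","scene"):
        p=env.snapshot(n);q=env.cut_out(p,"bin")[:1]
        if q:
            m=q[0]["pixels"];print(i,n,round(q[0]["conf"],2),m.sum(),np.round(q[0]["position"],2),[np.round(a["position"],1).tolist() for a in env.pinpoint(p,"bin_grip")[:1]+env.pinpoint(p,"bin_bar")[:1]])
        if i==2:
            E=np.array(p["extrinsics"]);c=E@np.array([.690,.0385,.15,1]);u,v=p["fx"]*c[0]/c[2]+p["cx"],p["fy"]*c[1]/c[2]+p["cy"]
            g=cv2.getRectSubPix(cv2.cvtColor(p["color"],cv2.COLOR_RGB2BGR),(80,80),(u,v));out.append(cv2.resize(g,(400,400),interpolation=cv2.INTER_CUBIC))
            save(p,sys.argv[1]+n+".png")
cv2.imwrite("pics/"+sys.argv[1]+"z.png",np.hstack(out))
st=env.get_state();w=env.snapshot("wrist");save(w,sys.argv[1]+"w.png");print(st["time"])
E
python3 fin.py f1
```

```text
[0.4701 0.0394 0.1565] [ 0.1 -0.4  0.8] 26.65
0 side 0.76 540 [287.7 178.8] [[266.9, 182.6], [285.6, 163.9]]
0 scene 0.71 901 [226.3 241.2] [[247.2, 231.8], [227.2, 226.4]]
1 side 0.81 557 [289.3 178. ] [[266.2, 182.8], [287.7, 166.2]]
1 scene 0.67 917 [227.5 239.5] [[251.7, 231.3], [227.5, 223.2]]
2 side 0.62 578 [285.8 181.8] [[265.7, 179.5], [286.4, 166.0]]
2 scene 0.71 930 [226.9 239.7] [[251.1, 229.8], [230.3, 224.9]]
27.85
```

View pics/f1z.png

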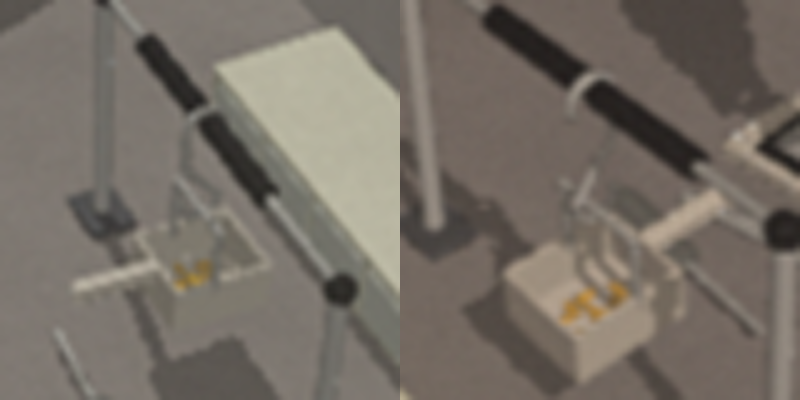

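View pics/f1w.png

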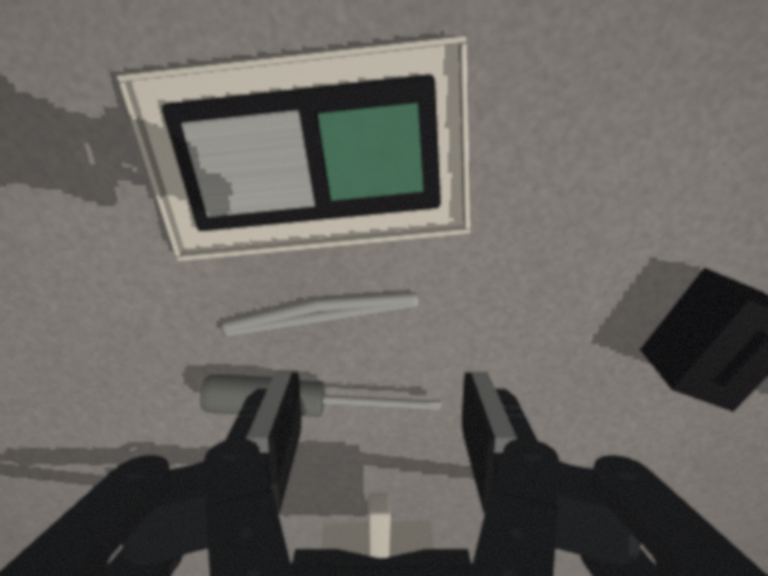

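View pics/f1side.png

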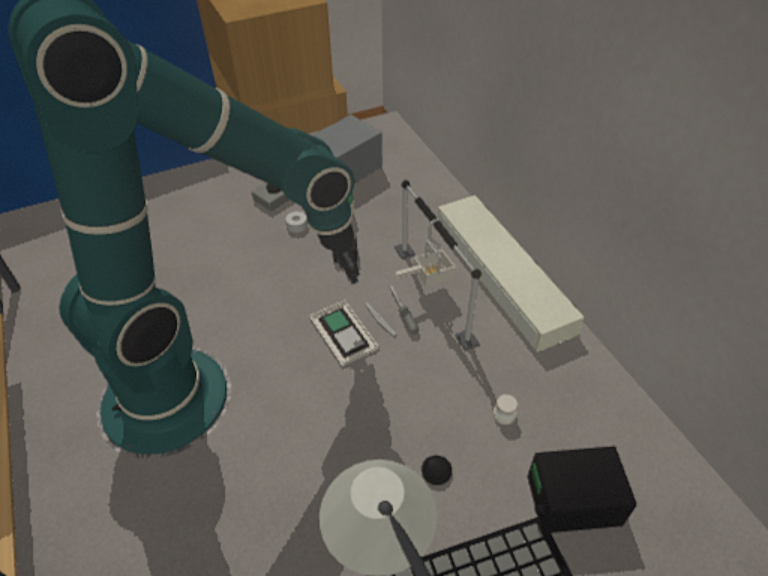

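The bin hangs on the hook, the arm is well clear, and the tray, tweezers and driver are where they were. I'll let any swing die out, then check stillness by comparing frames.

Request:
drive_tool --steps '[[[0,0,0],[0,0,0],0.6],[[0,0,0],[0,0,0],0.6],[[0,0,0],[0,0,0],0.6],[[0,0,0],[0,0,0],0.6],[[0,0,0],[0,0,0],0.6],[[0,0,0],[0,0,0],0.6],[[0,0,0],[0,0,0],0.6],[[0,0,0],[0,0,0],0.6],[[0,0,0],[0,0,0],0.6],[[0,0,0],[0,0,0],0.6],[[0,0,0],[0,0,0],0.6],[[0,0,0],[0,0,0],0.6],[[0,0,0],[0,0,0],0.6],[[0,0,0],[0,0,0],0.6],[[0,0,0],[0,0,0],0.6],[[0,0,0],[0,0,0],0.6],[[0,0,0],[0,0,0],0.6],[[0,0,0],[0,0,0],0.6],[[0,0,0],[0,0,0],0.6],[[0,0,0],[0,0,0],0.6]]'

```text
time: 29.9
position: [0.4701, 0.0394, 0.1567]
orientation: [0.0, 80.0, -0.1]
force: [-0.0, -0.7, -0.3]
width: 0.599
```

```bash
cat > still.py <<'E'
from h import *
fr=[];cl=[]
for i in range(16):
    p=env.snapshot("side");g=cv2.cvtColor(p["color"],cv2.COLOR_RGB2GRAY).astype(np.float32);fr.append(g)
    c=cloud(p);k=(c[:,0]>.56)&(c[:,0]<.75)&(abs(c[:,1]-.038)<.05)&(c[:,2]>.05)&(c[:,2]<.2);cl.append(c[k])
a=fr[0][140:210,255:315]
print("vs frame0 bin",[round(float(abs(f[140:210,255:315]-a).mean()),2) for f in fr[1:]])
b=fr[0][190:240,205:255];print("static   ",[round(float(abs(f[190:240,205:255]-b).mean()),2) for f in fr[1:]])
w=cv2.createHanningWindow((60,70),cv2.CV_32F)
print("shift",[np.round(cv2.phaseCorrelate(a,f[140:210,255:315].copy(),w)[0],2).tolist() for f in fr[1:]])
c=cl[-1]
for z0 in np.arange(.055,.2,.01):
    q=c[abs(c[:,2]-z0)<.005]
    if len(q): print(z0.round(3),len(q),q[:,0].min().round(3),q[:,0].max().round(3),q[:,1].min().round(3),q[:,1].max().round(3))
h=c[(c[:,0]<.645)&(c[:,0]>.58)];print("handle slope",np.polyfit(h[:,0],h[:,2],1) if len(h)>5 else len(h));print(env.get_state()["time"])
E
python3 still.py; python3 fin.py f2
```

```text
vs frame0 bin [0.99, 0.98, 0.98, 1.02, 0.98, 0.98, 0.99, 1.01, 1.01, 1.01, 1.0, 1.01, 0.98, 1.0, 0.99]
static    [0.94, 0.99, 0.97, 0.97, 0.97, 0.97, 0.99, 0.99, 0.96, 0.96, 0.99, 0.95, 0.93, 0.97, 0.98]
shift [[-0.03, -0.04], [-0.05, -0.0], [0.01, 0.01], [-0.01, -0.04], [0.01, 0.01], [-0.03, -0.05], [-0.02, -0.07], [-0.0, -0.0], [-0.01, -0.02], [-0.02, -0.05], [0.04, -0.05], [-0.01, -0.01], [0.0, 0.01], [-0.03, 0.0], [-0.04, -0.04]]
0.055 55 0.651 0.732 0.002 0.074
0.065 101 0.649 0.731 -0.003 0.073
0.075 93 0.649 0.731 -0.004 0.072
0.085 101 0.595 0.735 -0.001 0.076
0.095 142 0.585 0.734 -0.002 0.074
0.105 40 0.585 0.706 0.001 0.072
0.115 8 0.683 0.688 -0.002 0.071
0.125 7 0.684 0.69 0.001 0.071
0.135 13 0.68 0.699 0.0 0.071
0.145 30 0.673 0.701 0.002 0.073
0.155 5 0.672 0.701 0.032 0.036
0.165 4 0.684 0.696 0.031 0.037
0.175 4 0.679 0.687 0.032 0.038
0.185 4 0.672 0.678 0.035 0.037
0.195 3 0.672 0.675 0.031 0.039
handle slope [-0.03594566  0.12011173]
30.7
[0.4701 0.0394 0.1567] [0.1 0.2 0.5] 30.7
0 side 0.75 533 [290.6 179.5] [[266.0, 176.9], [254.2, 212.1]]
0 scene 0.8 842 [227.8 242.3] [[245.3, 229.7], [228.9, 223.8]]
1 side 0.57 525 [287.4 179.4] [[266.0, 178.2], [288.1, 165.5]]
1 scene 0.72 941 [227.4 241.1] [[247.1, 229.9], [229.0, 228.6]]
2 side 0.77 556 [287.6 178.5] [[267.5, 182.4], [289.4, 163.1]]
2 scene 0.57 869 [228.7 239.8] [[250.5, 230.5], [228.8, 223.4]]
31.9
```

View pics/f2z.png

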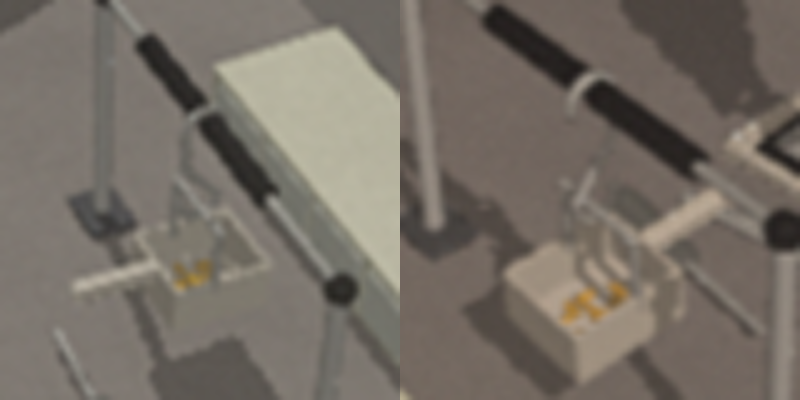

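The bin is still: frame shifts are under 0.1 px and differences are at noise level. It hangs level, with its bar in the lower curl and its underside about 5 cm above the bench. I'll hand the job in.

```bash
python3 -c "
from plant import env
print(env.job_done())"
```

```text
the job is handed in; nothing more can be done
None
```

The S-hook hangs on the bare bar between the two sleeves, released, and the screw bin hangs by its bail in the hook's lower curl. I handed the job in at about 32 s of the 72 s allowed.

- **Hook:** after release its top read 239 mm above the bench, against 240 mm expected when fully seated. On a sleeve it would have been about 245 mm.
- **Bin:** the bail bar's axis read about 143 mm, which is where the seat should be. The handle tilts by roughly 0.04 rad (0.15 allowed), and the underside is about 5 cm above the bench.
- **Stillness:** 16 frames over 0.8 s shifted by less than 0.1 px, no more than the image noise.
- **Forces:** the highest reading I saw was about 7 N, while closing the gripper on the handle. I read it only at the end of each move, so a brief higher peak could have gone unseen.
- **Other things:** the arm is clear of everything. The tray, driver, tweezers, jar and mouse look undisturbed in the last pictures, judged by eye. I did not check the spool and the bottle closely at the end.

**Disagreements:** the two fixed cameras differed by 3–5 mm on x, within what I expected from calibration, so I set the hook's position in the gap with the wrist camera. The networks' point for the bail bar jumped in one late frame; the depth readings and the picture did not.

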